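# Set up a stone for dop transfer

### The job

Set up this stone for transfer in the grey fixture. First lay the silver dop with the red stone in the pair of notches next to the blue stop block, its plain end close up to the stop (no more than a centimetre off) and the stone towards the middle, and hold it down with the black steel saddle set astride its shank between the two uprights; then lay the brass cone dop in the other pair of notches, its cup facing the stone's point about half a centimetre away (a centimetre at most), and set the bright aluminium saddle astride its shank in the same way. Leave the dark vee dop, the tweezers, the gem box and the lamp where they are.

Things in the scene. Friction and masses are not known exactly. Their poses are not given: they have to be found in the camera images.
- rest: Grey transfer fixture, fixed, 226 (y) x 70 mm. Origin: centre of underside, on the bench. Two pairs of notched uprights 6 mm thick, 57 mm high, mid planes y = +30.5, +82.5 and -30.5, -82.5 mm; 46 mm clear within a pair. Notches on the line x = 0: flat floor at z = 40 mm, 16 mm wide, flaring from z = 45 to 30 mm wide at the top. Seated dop: shank middle at z = 46, near y = +56 or -56 mm.
- stop: Blue stop block, 32 mm wide, 12 mm thick along the fixture's y, rising to 56 mm above the bench, fixed on one end of the fixture (either end, differs from start to start). Origin: centre of its foot, at y = +103 or -103 mm of the fixture; its faces lie 6 mm either side along y.
- stone_dop_mid (a point): Middle of the square shank (half-way up) of the silver dop with the red stone, 40 g. Shank 12 x 12 mm, 72 mm long: plain end at y = -36 mm, then at y = +36 a thin neck, a 12 mm round head and the red stone, its point at y = +58 mm. y points to the stone, z up. It starts lying on the mat (3 mm thick), this point 9 mm above the bench.
- cone_dop_mid (a point): Middle of the square shank (half-way up) of the brass cone dop, 90 g. Shank 12 x 12 mm, 72 mm long: plain end at y = -36 mm, then at y = +36 a thin neck and a 12 mm round head with a conical cup, its mouth at y = +49 mm. y points to the cup, z up. It starts lying on the mat, this point 9 mm above the bench.
- vee_dop_mid (a point): Middle of the square shank of the dark grey vee dop: the same shank, with a head of two jaws. Not needed in this job; it stays on the green mat (bystander).
- black_saddle_mid (a point): Middle (half-way up) of the black steel saddle, 150 g: 32 (x) x 28 (y) x 26 mm high, standing on the mat, this point 16 mm above the bench. A slot runs along y in its underside: 16 mm wide, 11 deep, flaring to 26 at the mouth. Grip the solid upper half across x. Astride a shank, y along it either way round, it rests on the shank's top, this point 8 mm above the shank's middle.
- bright_saddle_mid (a point): Middle (half-way up) of the bright aluminium saddle, 50 g: same shape, size, axes and use as the black saddle; it too stands on the mat.
- tweezers_mid (a point): Middle of the steel tweezers lying on the bench (124 mm long along y); bystander.
- gem_box_mid (a point): Middle of a small round clear gem box (38 mm across, 20 mm high) standing on the bench; bystander.
- spirit_lamp_mid (a point): Unlit glass spirit lamp (69 mm across, 83 mm high) on the bench, 27 mm up its axis; bystander.

How it is judged:
On the way, in this order (a step that is already met when the one before it is completed fails the run):
1. the silver dop with the red stone lies in the notches at the stop's end, its plain end close to the stop (z of stone_dop_mid in the frame of rest between 0.0435 and 0.0495 m and x of stone_dop_mid in the frame of rest between -0.005 and 0.005 m and angle between the y axis of stone_dop_mid and the y axis of rest, either way round below 0.1 rad and angle between stone_dop_mid's own z axis and vertical below 0.12 rad and horizontal distance between stone_dop_mid and stop below 0.055 m and y of stop in the frame of stone_dop_mid below -0.03 m), for 0.2 s.
2. the black saddle sits astride the silver dop's shank (all of step 1 and z of black_saddle_mid in the frame of stone_dop_mid between 0.005 and 0.0105 m and x of black_saddle_mid in the frame of stone_dop_mid between -0.006 and 0.006 m and y of black_saddle_mid in the frame of stone_dop_mid between -0.018 and 0.018 m and angle between black_saddle_mid's own z axis and vertical below 0.15 rad and angle between the y axis of black_saddle_mid and the y axis of stone_dop_mid, either way round below 0.35 rad), for 0.2 s.
3. the brass cone dop lies in the other notches, its cup close to the stone's point (all of step 2 and z of cone_dop_mid in the frame of rest between 0.0435 and 0.0495 m and x of cone_dop_mid in the frame of rest between -0.005 and 0.005 m and angle between the y axis of cone_dop_mid and the y axis of rest, either way round below 0.1 rad and angle between cone_dop_mid's own z axis and vertical below 0.12 rad and horizontal distance between stone_dop_mid and cone_dop_mid below 0.122 m and y of stone_dop_mid in the frame of cone_dop_mid above 0.09 m), for 0.2 s.
4. the bright saddle sits astride the brass dop's shank (all of step 3 and z of bright_saddle_mid in the frame of cone_dop_mid between 0.005 and 0.0105 m and x of bright_saddle_mid in the frame of cone_dop_mid between -0.006 and 0.006 m and y of bright_saddle_mid in the frame of cone_dop_mid between -0.018 and 0.018 m and angle between bright_saddle_mid's own z axis and vertical below 0.15 rad and angle between the y axis of bright_saddle_mid and the y axis of cone_dop_mid, either way round below 0.35 rad), for 0.2 s.
At the end, for the whole second after the job is handed in: Both dops seated in their notches (5 mm, 0.1 rad), the silver one's plain end within 13 mm of the stop, stone inward; stone point and brass cup facing within 15 mm; the black saddle astride the silver dop, the bright one astride the brass dop (within 18 mm of mid-shank, upright); all at rest (all of step 4 and linear speed of each of stone_dop, cone_dop, black_saddle, bright_saddle below 0.01 m/s); the robot touches nothing.
It fails at once if the vee dop is disturbed (moved more than 20 mm) (distance of vee_dop_mid from where it was at the start of the episode above 0.02 m).
It fails at once if the tweezers is disturbed (moved more than 20 mm) (distance of tweezers_mid from where it was at the start of the episode above 0.02 m).
It fails at once if the gem box is disturbed (moved more than 20 mm) (distance of gem_box_mid from where it was at the start of the episode above 0.02 m).
It fails at once if the spirit lamp is disturbed (moved more than 20 mm) (distance of spirit_lamp_mid from where it was at the start of the episode above 0.02 m).
It also fails if it takes over 126 s, if anything falls off the work surface, if the arm or the gripper's body presses on something with over 40 N, if the wrist force passes 120 N, or if a joint passes its speed limit or range.

### The arm

A 7-joint arm with a two-finger parallel gripper is mounted at the origin on a cart in front of the work surface, level with it; the furniture and walls round the work are solid. World frame = base frame: x ahead of the robot, y to its left, z up, the work surface at z = 0. Lengths are in m, angles in rad, forces in N, time in s.
With the tool pointing down it reaches from about 0.425 to 0.925 m from the base axis. Payload 6.8 kg.
Tool frame: the origin (TCP) lies at the very end of the fingers, on their centre line; the grasp point (between the pads) lies 19 mm behind it; z points along the fingers, y is the direction in which the jaws open and shut (so a half turn about z gives the same grasp; the last joint's range is limited). The gripper opens to 85 mm and grips with 20 to 120 N. Pads are 22 mm wide; open, the fingers measure 114 mm over their backs; the gripper's body (76 mm by 85 mm) begins 54 mm behind the grasp point. The pads swing forward as they close: fully open they stand 13 mm farther back than shut.
Start: joints at [-1.321, 0.477, 0.022, 1.555, -0.011, 1.109, -0.083], TCP at [0.236, 0.632, 0.231] pointing down, gripper open.
Joint ranges: [-2.96, 2.96], [-0.34, 2.1], [-1.41, 1.46], [0.24, 2.44], [-1.37, 4.51], [0.17, 1.92], [-2.96, 2.96]. Speed limits (rad/s): [2.39, 2.39, 3.14, 3.14, 3.14, 3.14, 3.14].

### API

Orientations are given as a rotation vector (axis times angle).
In Python, from bench import monitor, viewer, job gives the robot as it stands. The module is installed in compiled form; this text tells all that it offers.
- The arm moves only by the tool drive_tool, never from a script. Its argument "commands" is a list of rows, each an object with "linear": the shift along the tool's x, y, z in m, a list of three; "dr": the turn, a rotation vector about the tool's x, y, z in degrees, a list of three; "jaw": the closure, from 0 (fully open) to 1 (shut). A call has 1 to 8 rows; each row shifts and turns the pose as measured when the row begins, along the tool's axes as they then stand; what a row does not reach is not made up. A row lasts 1/8 s, in which the tool goes at most 62.5 mm and 10.7 degrees, less where a joint would pass 70% of its speed; a pose out of reach is approached as far as the arm can. A call is refused whole if a number of a shift passes 0.0625 or a number of a turn 10.7, either way. A call with a gripper value outside its range is refused whole. The fingers move at their own pace and stop on an object; "force" is the grip in N (left out, the last holds). Time passes only in rows, so rows that do not move let the fingers close. It gives the time, the measured TCP pose, the force and the opening at its end, in the units of the state.
- monitor.get_obs(): the state, without advancing time (a new reading comes with each control period).
- viewer.grab_frame(name): name is "scene" or "top" or "wrist"; returns the picture (384x512x3 uint8, red, green, blue); there is no depth.
- viewer.calibration(name): a dict with "K" (3x3 intrinsics, pixels), "R" (3x3) and "t" (3): a world point X has camera coordinates R X + t. Camera axes: x right, y down, z forward; pixel columns grow to the right and rows downward; lengths in m; the calibration is good to about 2 mm. The wrist camera is an equidistant fisheye: a pixel r from the principal point sees the ray r / f radians off the axis. A picture is of the moment at which its call begins: read the wrist's pose just before it. calibration takes no time and is no camera call; for the wrist camera it gives the pose at the moment of the call.
- job.hand_in(): hands the job in, once; it reports no verdict.
The state is a dict: "clock": time; "joints": joint angles; "qvel": joint speeds; "tau": joint torques, N m; "tcp_pos": TCP position; "orientation": TCP orientation; "contact_force": force on the tool from outside, world axes, zero at the start; "moment": the same for the moment, N m; "grip_width": finger opening in m.
Only numpy, scipy, OpenCV 4.12 (cv2) and the standard library are available. Lean on these libraries where they do the work, as an engineer would, in place of code of your own. Each camera call takes 0.05 s, during which the arm holds its last target.

## Working session

There is one attempt and no reset: what is moved stays moved. The work goes in short steps, Python scripts to look and compute and a tool call to move; the robot and the scene stay as the last step left them, time stands still between calls to the robot, and variables do not carry over. Pictures are saved under pics/ and viewed, and the job is handed in when it is done.

Besides the shell and the picture viewer there is one more tool, called after ">>>" as a command line: name --argument value ..., lists and objects as JSON in quotes. drive_tool: Moves the arm, as the interface text tells. Its arguments: {"type":"object","properties":{"commands":{"type":"array"},"force":{"type":"number"}},"required":["commands"]}

```bash
mkdir -p pics
python3 - <<'E'
from bench import monitor, viewer, job
import cv2
o=monitor.get_obs()
print(o['clock'],o['tcp_pos'],o['orientation'],o['grip_width'])
for n in ['scene','top','wrist']:
    c=viewer.calibration(n); print(n,c['K'].round(1).tolist(),c['R'].round(4).tolist(),c['t'].round(4).tolist())
    cv2.imwrite(f'pics/{n}0.png',cv2.cvtColor(viewer.grab_frame(n),cv2.COLOR_RGB2BGR))
E
```

```text
0.0 [0.236199   0.6316848  0.23032157] [-5.58972821e-01 -3.09125568e+00  2.87548746e-03] 0.08541278958195525
scene [[367.3, 0.0, 251.3], [0.0, 367.3, 194.4], [0.0, 0.0, 1.0]] [[0.7013, -0.7129, 0.0032], [-0.5569, -0.5506, -0.6218], [0.445, 0.4342, -0.7832]] [-0.4124, 0.258, 0.7721]
top [[449.7, 0.0, 250.3], [0.0, 449.7, 196.4], [0.0, 0.0, 1.0]] [[-0.0093, -0.9999, 0.0144], [-0.9849, 0.0066, -0.1732], [0.1731, -0.0157, -0.9848]] [-0.0798, 0.4828, 1.3849]
wrist [[297.3, 0.0, 251.5], [0.0, 297.3, 192.9], [0.0, 0.0, 1.0]] [[0.3497, 0.9369, -0.0015], [0.9012, -0.3359, 0.2738], [0.2561, -0.0971, -0.9618]] [-0.6731, -0.0359, 0.3797]
```

View pics/top0.png

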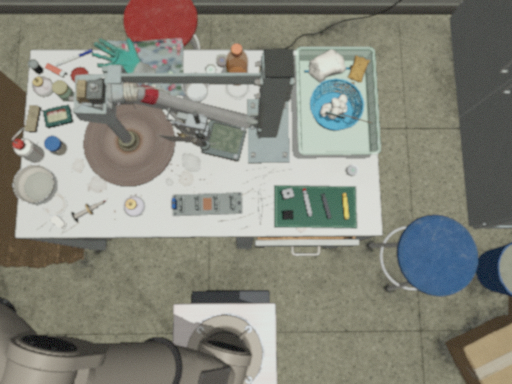

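View pics/scene0.png

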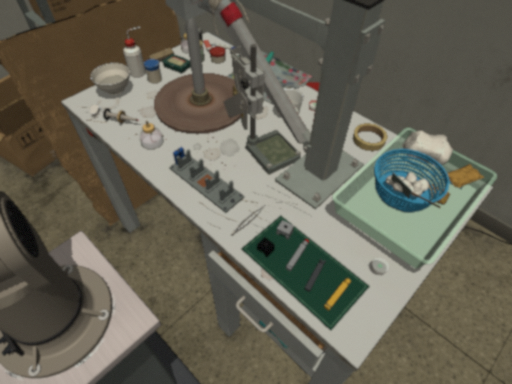

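View pics/wrist0.png

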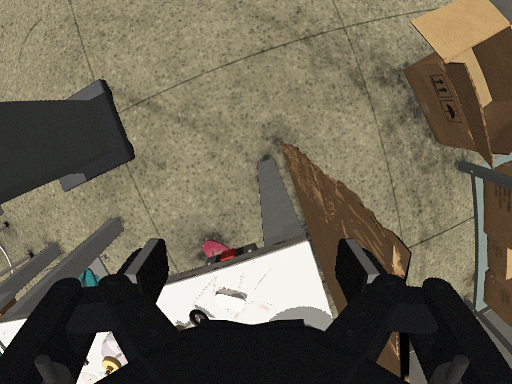

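```bash
cat > h.py <<'E'
import numpy as np, cv2
from bench import monitor, viewer, job
from scipy.spatial.transform import Rotation as Ro
def ray(n,u,v,c=None):
    c=c or viewer.calibration(n); K=c['K'];R=c['R'];t=c['t']
    x=(u-K[0,2])/K[0,0]; y=(v-K[1,2])/K[1,1]
    if n=='wrist':
        r=np.hypot(x,y); d=np.array([x/r*np.sin(r),y/r*np.sin(r),np.cos(r)]) if r>1e-9 else np.array([0,0,1.])
    else: d=np.array([x,y,1.])
    return -R.T@t, R.T@d
def plane(n,u,v,z,c=None):
    o,d=ray(n,u,v,c); return o+d*(z-o[2])/d[2]
def proj(n,X,c=None):
    c=c or viewer.calibration(n); p=c['R']@np.asarray(X)+c['t']; K=c['K']
    if n=='wrist':
        th=np.arctan2(np.hypot(p[0],p[1]),p[2]); q=p[:2]/max(np.hypot(p[0],p[1]),1e-9)*th
    else: q=p[:2]/p[2]
    return np.array([K[0,0]*q[0]+K[0,2],K[1,1]*q[1]+K[1,2]])
def save(name,im): cv2.imwrite(f'pics/{name}.png',cv2.cvtColor(im,cv2.COLOR_RGB2BGR))
E
python3 - <<'E'
from h import *
im=cv2.imread('pics/top0.png')
cv2.imwrite('pics/topz.png',cv2.resize(im[175:235,115:365],None,fx=3.2,fy=3.2,interpolation=cv2.INTER_CUBIC))
im=cv2.imread('pics/scene0.png')
cv2.imwrite('pics/scenez.png',cv2.resize(im[140:330,130:380],None,fx=3,fy=3,interpolation=cv2.INTER_CUBIC))
for u,v,z in [(176,204,.05),(240,204,.03),(290,194,.03),(288,215,.03),(307,203,.009),(326,206,.009),(346,206,.009),(133,206,.03),(350,171,.02),(275,187,0),(357,228,0)]:
    print(u,v,plane('top',u,v,z).round(3))
E
```

```text
176 204 [0.458 0.15  0.05 ]
240 204 [ 0.46  -0.051  0.03 ]
290 194 [ 0.491 -0.211  0.03 ]
288 215 [ 0.424 -0.203  0.03 ]
307 203 [ 0.465 -0.268  0.009]
326 206 [ 0.455 -0.33   0.009]
346 206 [ 0.454 -0.395  0.009]
133 206 [0.456 0.289 0.03 ]
350 171 [ 0.568 -0.411  0.02 ]
275 187 [ 0.521 -0.166  0.   ]
357 228 [ 0.383 -0.429  0.   ]
```

View pics/topz.png

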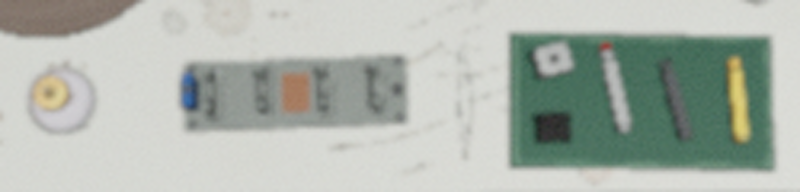

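View pics/scenez.png

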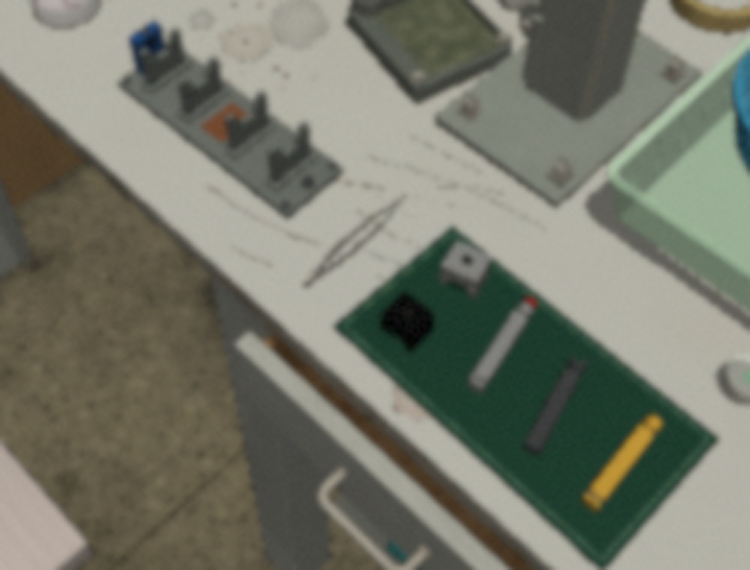

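```bash
cat >> h.py <<'E'
def st():
    o=monitor.get_obs(); R=Ro.from_rotvec(o['orientation']).as_matrix()
    return o,np.array(o['tcp_pos']),R
def to(p,yaw=None,n=None):
    """tool-frame shift to reach p, and dr to get tool z down with tool y axis at heading yaw (deg)(mod 180)"""
    o,q,R=st()
    d=R.T@(np.array(p)-q)
    yh=np.degrees(np.arctan2(R[1,1],R[0,1]))
    print('t',round(o['clock'],2),'tcp',q.round(4),'yhead',yh.round(1),'w',round(o['grip_width'],4),'F',np.round(o['contact_force'],1))
    print(' joints',np.round(o['joints'],2))
    if yaw is None: yaw=yh
    while yaw-yh>90: yaw-=180
    while yaw-yh<-90: yaw+=180
    a=np.radians(yaw); y=np.array([np.cos(a),np.sin(a),0]); z=np.array([0,0,-1.]); T=np.c_[np.cross(y,z),y,z]
    print(' total lin(tool now)',d.round(4),'dr',np.degrees(Ro.from_matrix(R.T@T).as_rotvec()).round(2), 'rows>=',np.linalg.norm(d)/.0625)
E
python3 - <<'E'
from h import *
c=viewer.calibration('wrist'); print('cam',-c['R'].T@c['t']); o,q,R=st(); print('cam in tool',R.T@(-c['R'].T@c['t']-q), 'axis',R.T@c['R'][2])
to([.45,.3,.3],90); to([.45,-.25,.25],90)
E
```

```text
cam [0.17047259 0.6554648  0.3741382 ]
cam in tool [ 0.06986801 -0.00110338 -0.14357183] axis [-2.73735895e-01  2.69000129e-04  9.61804859e-01]
t 0.15 tcp [0.2362 0.6318 0.2306] yhead 69.5 w 0.0856 F [ 0.6 -0.1  0.2]
 joints [-1.32  0.48  0.02  1.56 -0.01  1.11 -0.08]
 total lin(tool now) [-0.3164 -0.2361 -0.0691] dr [-8.00e-02 -1.00e-02 -2.05e+01] rows>= 6.412607621522822
t 0.15 tcp [0.2362 0.6318 0.2306] yhead 69.5 w 0.0856 F [ 0.6 -0.1  0.2]
 joints [-1.32  0.48  0.02  1.56 -0.01  1.11 -0.08]
 total lin(tool now) [-0.509  -0.7512 -0.0184] dr [-8.00e-02 -1.00e-02 -2.05e+01] rows>= 14.521414457550486
```

>>> drive_tool --commands '[{"linear":[-0.045,-0.034,-0.01],"dr":[0,0,0],"jaw":0},{"linear":[-0.045,-0.034,-0.01],"dr":[0,0,0],"jaw":0},{"linear":[-0.045,-0.034,-0.01],"dr":[0,0,0],"jaw":0},{"linear":[-0.045,-0.034,-0.01],"dr":[0,0,0],"jaw":0},{"linear":[-0.045,-0.034,-0.01],"dr":[0,0,0],"jaw":0},{"linear":[-0.045,-0.034,-0.01],"dr":[0,0,0],"jaw":0},{"linear":[-0.045,-0.034,-0.01],"dr":[0,0,0],"jaw":0}]'

```text
clock: 1.02
tcp_pos: [0.4504, 0.2925, 0.2995]
orientation: [-0.543, -3.091, 0.007]
contact_force: [0.7, 0.7, -0.7]
grip_width: 0.0857
```

```bash
python3 -c "
from h import *
to([.45,-.28,.27],90)"
```

```text
t 1.02 tcp [0.4504 0.2925 0.2995] yhead 70.1 w 0.0857 F [ 0.7  0.7 -0.7]
 joints [-0.84  0.19  0.18  1.81 -0.04  1.15  0.57]
 total lin(tool now) [-0.1948 -0.5382  0.0316] dr [ -0.25  -0.19 -19.92] rows>= 9.17261432935417
```

>>> drive_tool --commands '[{"linear":[-0.02,-0.056,0],"dr":[0,0,-10],"jaw":0},{"linear":[-0.01,-0.06,0],"dr":[0,0,-10],"jaw":0},{"linear":[0,-0.06,0.005],"dr":[0,0,0],"jaw":0},{"linear":[0,-0.06,0.005],"dr":[0,0,0],"jaw":0},{"linear":[0,-0.06,0.005],"dr":[0,0,0],"jaw":0},{"linear":[0,-0.06,0.005],"dr":[0,0,0],"jaw":0},{"linear":[0,-0.06,0.005],"dr":[0,0,0],"jaw":0},{"linear":[0,-0.06,0.005],"dr":[0,0,0],"jaw":0}]'

```text
clock: 2.02
tcp_pos: [0.4527, -0.2021, 0.2715]
orientation: [-0.014, 3.139, -0.002]
contact_force: [1.1, -0.1, -0.0]
grip_width: 0.0851
```

```bash
python3 -c "
from h import *
to([.45,-.28,.27],90)
save('w1',viewer.grab_frame('wrist'))"
```

```text
t 2.02 tcp [ 0.4527 -0.2021  0.2715] yhead 90.5 w 0.0851 F [ 1.1 -0.1 -0. ]
 joints [-0.22  0.14  0.58  1.96 -0.09  1.07  1.97]
 total lin(tool now) [ 0.0034 -0.0779  0.0016] dr [-0.07  0.13  0.51] rows>= 1.247530197874865
```

View pics/w1.png

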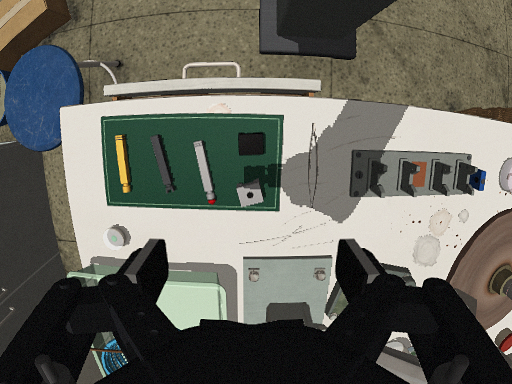

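Run:
```python
from h import *
im=cv2.imread('pics/w1.png')
cv2.imwrite('pics/w1a.png',cv2.resize(im[110:215,100:300],None,fx=4,fy=4,interpolation=cv2.INTER_CUBIC))
cv2.imwrite('pics/w1b.png',cv2.resize(im[140:210,340:500],None,fx=5,fy=5,interpolation=cv2.INTER_CUBIC))
```

```text
(no output)
```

View pics/w1a.png

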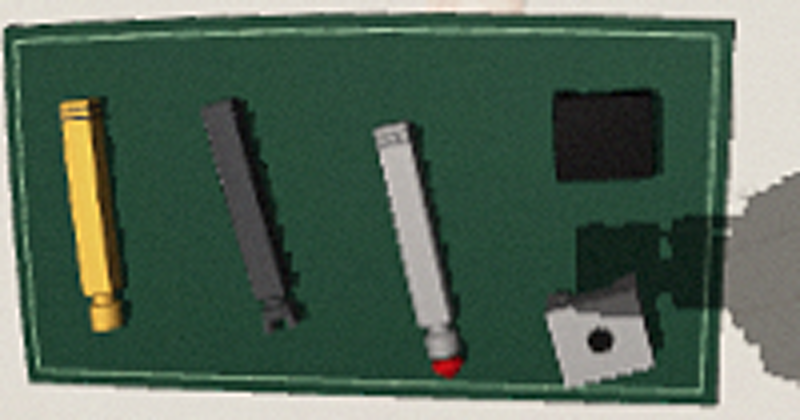

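View pics/w1b.png

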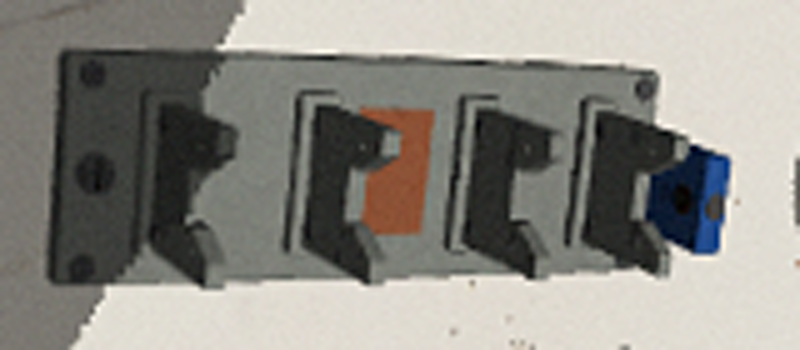

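Run:
```python
from h import *
im=cv2.imread('pics/w1.png'); hsv=cv2.cvtColor(im,cv2.COLOR_BGR2HSV)
c=viewer.calibration('wrist')
H,S,V=[hsv[...,i].astype(int) for i in range(3)]
def blob(m,roi,name,z):
    x0,y0,x1,y1=roi; mm=np.zeros_like(m,np.uint8); mm[y0:y1,x0:x1]=m[y0:y1,x0:x1]
    n,l,s,ce=cv2.connectedComponentsWithStats(mm); i=1+s[1:,4].argmax()
    cn=cv2.findContours((l==i).astype(np.uint8),0,2)[0][0]
    pts=np.array([plane('wrist',u,v,z,c)[:2] for u,v in cn[:,0]])*1000
    r=cv2.minAreaRect(pts.astype(np.float32)); print(name,s[i][4],'c',np.round(r[0],1),'size',np.round(r[1],1),'ang',round(r[2],1), 'axis',np.round(cv2.boxPoints(r),0).tolist())
    M=pts.mean(0)
    return pts
mat=(H>55)&(H<95)&(S>80)
grey=(S<50)&(V>110)
blob(grey,(185,130,222,210),'stone shank',.015)
blob((S>150)&(V>100)&((H<6)|(H>174)),(185,180,230,215),'red',.009)
blob((H>15)&(H<32)&(S>100)&(V>90),(105,125,140,200),'cone',.015)
blob((S<80)&(V<90)&~mat,(145,125,180,200),'vee',.015)
blob((S<90)&(V<50)&~mat,(232,128,270,160),'black',.029)
blob((S<60)&(V>110),(232,170,270,212),'bright',.029)
blob((H>100)&(H<125)&(S>150),(460,160,500,200),'stop',.056)
```

```text
stone shank 462 c [ 462.5 -280. ] size [83.  12.1] ang 10.7 axis [[421.0, -282.0], [423.0, -294.0], [504.0, -278.0], [502.0, -266.0]]
red 22 c [ 509.9 -271.7] size [4.5 8.9] ang 0.3 axis [[508.0, -267.0], [508.0, -276.0], [512.0, -276.0], [512.0, -267.0]]
cone 424 c [ 451.3 -403.7] size [86. 14.] ang 3.9 axis [[408.0, -400.0], [409.0, -414.0], [495.0, -408.0], [494.0, -394.0]]
vee 568 c [ 452.6 -338.9] size [85.3 16.1] ang 13.5 axis [[409.0, -341.0], [413.0, -357.0], [496.0, -337.0], [492.0, -321.0]]
black 506 c [ 424.3 -214.5] size [27.7 32.6] ang 0.0 axis [[410.0, -198.0], [410.0, -231.0], [438.0, -231.0], [438.0, -198.0]]
bright 362 c [ 493.9 -215.7] size [28.1 31.2] ang 13.7 axis [[477.0, -204.0], [484.0, -234.0], [511.0, -228.0], [504.0, -197.0]]
stop 206 c [460.5 133.7] size [31.6 35.1] ang 0.5 axis [[445.0, 151.0], [445.0, 116.0], [476.0, 116.0], [476.0, 151.0]]
```

```bash
python3 - <<'E'
from h import *
to([.463,-.27,.15],90)
c=viewer.calibration('wrist'); f=viewer.grab_frame('wrist'); save('w2',f); np.save('c2.npy',c,allow_pickle=True)
to([.463,-.27,.15],90)
E
sed -n '/^im=/,$p' /dev/null
cat > meas.py <<'E'
from h import *
def blob(hsvsel,im,c,roi,name,z,cam='wrist'):
    hsv=cv2.cvtColor(im,cv2.COLOR_RGB2HSV); H,S,V=[hsv[...,i].astype(int) for i in range(3)]
    m=hsvsel(H,S,V); x0,y0,x1,y1=roi; mm=np.zeros(m.shape,np.uint8); mm[y0:y1,x0:x1]=m[y0:y1,x0:x1]
    n,l,s,ce=cv2.connectedComponentsWithStats(mm)
    if n<2: print(name,'none'); return
    i=1+s[1:,4].argmax()
    cn=cv2.findContours((l==i).astype(np.uint8),0,2)[0][0]
    pts=np.array([plane(cam,u,v,z,c)[:2] for u,v in cn[:,0]])*1000
    r=cv2.minAreaRect(pts.astype(np.float32)); print(name,'px',ce[i].round(1),'c',np.round(r[0],1),'size',np.round(r[1],1),'ang',round(r[2],1),np.round(cv2.boxPoints(r),0).tolist())
    return pts
silver=lambda H,S,V:(S<50)&(V>110)
red=lambda H,S,V:(S>150)&(V>100)&((H<6)|(H>174))
gold=lambda H,S,V:(H>15)&(H<32)&(S>100)&(V>90)
black=lambda H,S,V:(S<90)&(V<50)
bright=lambda H,S,V:(S<60)&(V>110)
blue=lambda H,S,V:(H>100)&(H<125)&(S>150)
E
python3 - <<'E'
from meas import *
c=np.load('c2.npy',allow_pickle=True).item(); im=cv2.cvtColor(cv2.imread('pics/w2.png'),cv2.COLOR_BGR2RGB)
blob(silver,im,c,(185,130,222,210),'stone shank',.015)
blob(red,im,c,(185,180,230,215),'red',.009)
blob(gold,im,c,(105,125,140,200),'cone',.015)
blob(black,im,c,(232,128,270,160),'black',.029)
blob(bright,im,c,(232,170,270,212),'bright',.029)
blob(blue,im,c,(460,160,500,200),'stop',.056)
E
```

```text
t 2.08 tcp [ 0.4509 -0.2109  0.2715] yhead 90.0 w 0.0858 F [-0.7 -6.   1.3]
 joints [-0.21  0.14  0.59  1.96 -0.08  1.06  1.98]
 total lin(tool now) [-0.0119 -0.0583  0.1219] dr [-0.36  0.13 -0.02] rows>= 2.1704531997958365
t 2.12 tcp [ 0.4511 -0.2074  0.2714] yhead 89.9 w 0.0855 F [-0.7 -0.1 -0.2]
 joints [-0.22  0.14  0.58  1.96 -0.08  1.07  1.97]
 total lin(tool now) [-0.0119 -0.062   0.1217] dr [-0.26  0.06 -0.11] rows>= 2.1940663985587907
stone shank px [210.5 170. ] c [ 465.  -269.7] size [83.3 11.9] ang 11.2 [[423.0, -272.0], [425.0, -284.0], [507.0, -268.0], [505.0, -256.0]]
red px [218.8 202.9] c [ 512.1 -260.2] size [6.1 8.8] ang 0.2 [[509.0, -256.0], [509.0, -265.0], [515.0, -265.0], [515.0, -256.0]]
cone px [128.1 165.3] c [ 454.7 -392.9] size [85.4 13.4] ang 4.2 [[412.0, -389.0], [413.0, -403.0], [498.0, -396.0], [497.0, -383.0]]
black px [257.7 145.1] c [ 426.2 -205.4] size [29.  30.1] ang 0.6 [[412.0, -191.0], [412.0, -221.0], [441.0, -220.0], [441.0, -190.0]]
bright px [256.8 196.7] c [ 495.4 -205.3] size [28.2 31.3] ang 14.9 [[478.0, -194.0], [486.0, -224.0], [513.0, -217.0], [505.0, -187.0]]
stop px [482.6 179.3] c [460.3 145.2] size [32.2 35.7] ang 1.0 [[444.0, 163.0], [444.0, 127.0], [477.0, 128.0], [476.0, 163.0]]
```

>>> drive_tool --commands '[{"linear":[-0.004,-0.03,0.05],"dr":[0,0,-5.5],"jaw":0.55},{"linear":[-0.004,-0.03,0.055],"dr":[0,0,-5.5],"jaw":0.55},{"linear":[0,-0.004,0.055],"dr":[0,0,0],"jaw":0.55},{"linear":[0,0,0],"dr":[0,0,0],"jaw":0.55},{"linear":[0,0,0],"dr":[0,0,0],"jaw":0.55}]'

```text
clock: 2.75
tcp_pos: [0.4664, -0.2734, 0.1101]
orientation: [-0.308, 3.121, -0.008]
contact_force: [0.1, -0.7, 0.4]
grip_width: 0.0387
```

Run:
```python
from meas import *
to([.4595,-.271,.005],101)
c=viewer.calibration('wrist'); im=viewer.grab_frame('wrist'); save('w3',im); np.save('c3.npy',c,allow_pickle=True)
u,v=proj('wrist',[.46,-.271,.015],c); print(u,v)
blob(silver,im,c,(int(u)-50,int(v)-90,int(u)+50,int(v)+90),'stone',.015)
```

```text
t 2.75 tcp [ 0.4664 -0.2734  0.1101] yhead 101.3 w 0.0387 F [ 0.1 -0.7  0.4]
 joints [ 0.01  0.45  0.51  2.02 -0.31  0.74  2.48]
 total lin(tool now) [0.0068 0.0043 0.105 ] dr [-0.34  0.3   0.27] rows>= 1.6850938933241462
257.1674405719799 188.5080808392097
stone px [248.  264.7] c [ 529.4 -262. ] size [33.1 72.6] ang 11.5 [[506.0, -230.0], [520.0, -301.0], [553.0, -294.0], [538.0, -223.0]]
```

View pics/w3.png

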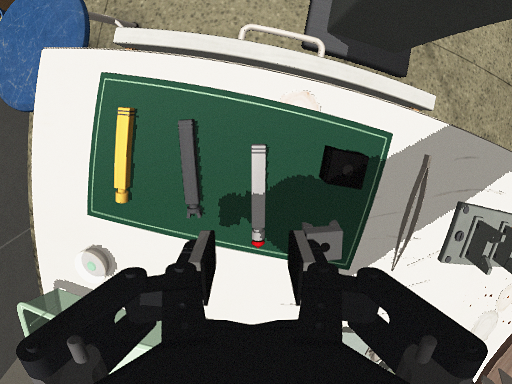

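Run:
```python
from meas import *
c=np.load('c3.npy',allow_pickle=True).item(); im=cv2.cvtColor(cv2.imread('pics/w3.png'),cv2.COLOR_BGR2RGB)
blob(silver,im,c,(240,130,275,232),'stone',.015)
blob(red,im,c,(240,230,275,255),'red',.009)
blob(gold,im,c,(100,90,145,215),'cone',.015)
```

```text
stone px [257.8 168.9] c [ 444.4 -273.5] size [41.1 11.5] ang 11.3 [[423.0, -272.0], [425.0, -283.0], [466.0, -275.0], [463.0, -264.0]]
red px [257.6 243.6] c [ 512.7 -259.3] size [ 6.1 10.9] ang 11.3 [[509.0, -255.0], [511.0, -265.0], [517.0, -264.0], [515.0, -253.0]]
cone px [121.1 154.5] c [ 454.5 -392. ] size [85.8 14.9] ang 2.4 [[411.0, -386.0], [412.0, -401.0], [498.0, -398.0], [497.0, -383.0]]
```

>>> drive_tool --commands '[{"linear":[0.007,0.004,0.055],"dr":[0,0,0],"jaw":0.55},{"linear":[0,0,0.035],"dr":[0,0,0],"jaw":0.55},{"linear":[0,0,0.0],"dr":[0,0,0],"jaw":0.55}]' --force 40

```text
clock: 3.18
tcp_pos: [0.4667, -0.2711, 0.0262]
orientation: [-0.313, 3.105, -0.016]
contact_force: [0.4, 0.0, -0.1]
grip_width: 0.0386
```

Run:
```python
from meas import *
to([.4593,-.2704,.006],101.3)
```

```text
t 3.17 tcp [ 0.4667 -0.2711  0.0262] yhead 101.5 w 0.0386 F [ 0.4  0.  -0.1]
 joints [ 0.09  0.57  0.41  2.06 -0.42  0.56  2.57]
 total lin(tool now) [0.0075 0.0024 0.02  ] dr [-0.69  1.11  0.22] rows>= 0.34376196598741854
```

>>> drive_tool --commands '[{"linear":[0.007,0.002,0.0],"dr":[-0.7,1.1,0],"jaw":0.55},{"linear":[0.001,0,0.018],"dr":[0,0,0],"jaw":0.55},{"linear":[0,0,0.0],"dr":[0,0,0],"jaw":0.55}]'

```text
clock: 3.55
tcp_pos: [0.4616, -0.2717, 0.0122]
orientation: [-0.316, 3.119, -0.004]
contact_force: [-0.3, 0.4, -0.1]
grip_width: 0.0382
```

Run:
```python
from meas import *
to([.4593,-.2704,.006],101.3)
```

```text
t 3.55 tcp [ 0.4616 -0.2717  0.0122] yhead 101.6 w 0.0382 F [-0.3  0.4 -0.1]
 joints [ 0.11  0.6   0.39  2.06 -0.43  0.55  2.58]
 total lin(tool now) [0.002  0.0017 0.0062] dr [-0.17  0.35  0.28] rows>= 0.1076450256821558
```

>>> drive_tool --commands '[{"linear":[0.003,0.002,0.008],"dr":[0,0.4,0],"jaw":0.55},{"linear":[0,0,0.0],"dr":[0,0,0],"jaw":0.55},{"linear":[0,0,0.0],"dr":[0,0,0],"jaw":1},{"linear":[0,0,0.0],"dr":[0,0,0],"jaw":1},{"linear":[0,0,0.0],"dr":[0,0,0],"jaw":1},{"linear":[0,0,0.0],"dr":[0,0,0],"jaw":1}]' --force 40

```text
clock: 4.3
tcp_pos: [0.4585, -0.2705, 0.0044]
orientation: [0.316, -3.126, 0.006]
contact_force: [1.6, -0.3, -0.4]
grip_width: 0.0109
```

Run:
```python
from meas import *
to([.4593,-.2704,.005],101.3)
c=viewer.calibration('wrist'); im=viewer.grab_frame('wrist'); save('w4',im)
```

```text
t 4.3 tcp [ 0.4585 -0.2705  0.0044] yhead 101.6 w 0.0109 F [ 1.6 -0.3 -0.4]
 joints [ 0.11  0.61  0.39  2.07 -0.43  0.53  2.59]
 total lin(tool now) [-0.0008 -0.     -0.0006] dr [-0.21 -0.03  0.26] rows>= 0.016627269804919978
```

View pics/w4.png

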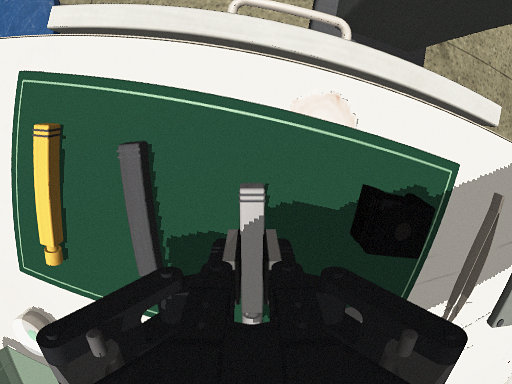

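>>> drive_tool --commands '[{"linear":[0,0,-0.03],"dr":[0,0,0],"jaw":1},{"linear":[0,0,-0.05],"dr":[0,0,0],"jaw":1},{"linear":[0,0,-0.06],"dr":[0,0,0],"jaw":1},{"linear":[0,0,-0.06],"dr":[0,0,10],"jaw":1},{"linear":[0,0.0,0],"dr":[0,0,10],"jaw":1},{"linear":[0,0,0],"dr":[0,0,10],"jaw":1},{"linear":[0,0,0],"dr":[0,0,10],"jaw":1},{"linear":[0,0,0],"dr":[0,0,10],"jaw":1}]'

```text
clock: 5.35
tcp_pos: [0.4582, -0.2694, 0.2111]
orientation: [1.074, 2.95, -0.001]
contact_force: [0.3, 0.2, -0.4]
grip_width: 0.0107
```

Run:
```python
from meas import *
to([.46,.03,.2],0)
c=viewer.calibration('wrist'); im=viewer.grab_frame('wrist'); save('w5',im)
```

```text
t 5.35 tcp [ 0.4582 -0.2694  0.2111] yhead 50.0 w 0.0107 F [ 0.3  0.2 -0.4]
 joints [-0.24  0.34  0.82  1.96 -0.3   0.97  1.59]
 total lin(tool now) [0.1912 0.2304 0.0108] dr [ 0.06  0.1  49.98] rows>= 4.793997196702007
```

View pics/w5.png

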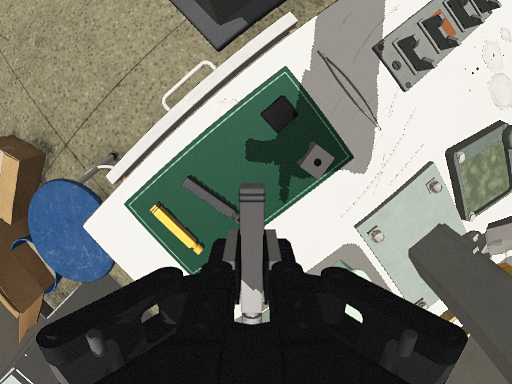

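>>> drive_tool --commands '[{"linear":[0,0,0],"dr":[0,0,10],"jaw":1},{"linear":[0,0,0],"dr":[0,0,10],"jaw":1},{"linear":[0,0,0],"dr":[0,0,10],"jaw":1},{"linear":[0,0,0],"dr":[0,0,10],"jaw":1},{"linear":[0,0.0,0],"dr":[0,0,10],"jaw":1},{"linear":[0.06,0,0],"dr":[0,0,0],"jaw":1},{"linear":[0.06,0,0],"dr":[0,0,0],"jaw":1},{"linear":[0.06,0,0],"dr":[0,0,0],"jaw":1}]'

```text
clock: 6.4
tcp_pos: [0.4606, -0.0904, 0.2106]
orientation: [2.248, 2.19, -0.002]
contact_force: [1.2, 1.0, -0.8]
grip_width: 0.0106
```

>>> drive_tool --commands '[{"linear":[0.06,0,0],"dr":[0,0,0],"jaw":1},{"linear":[0.06,0,0],"dr":[0,0,0],"jaw":1},{"linear":[0,0,0],"dr":[0,0,0],"jaw":1},{"linear":[0,0,0],"dr":[0,0,0],"jaw":1}]'

```text
clock: 6.9
tcp_pos: [0.4627, 0.0389, 0.21]
orientation: [2.225, 2.214, 0.0]
contact_force: [-0.3, -1.4, -0.7]
grip_width: 0.0107
```

Run:
```python
from meas import *
to([.46,.1,.2],0)
c=viewer.calibration('wrist'); im=viewer.grab_frame('wrist'); save('w6',im); np.save('c6.npy',c,allow_pickle=True)
```

```text
t 6.9 tcp [0.4627 0.0389 0.21  ] yhead -0.3 w 0.0107 F [-0.3 -1.4 -0.7]
 joints [-1.21  0.3   1.2   2.11 -0.34  0.94  0.17]
 total lin(tool now) [ 0.0611 -0.003   0.0099] dr [ 0.09  0.09 -0.28] rows>= 0.9915597641082529
```

View pics/w6.png

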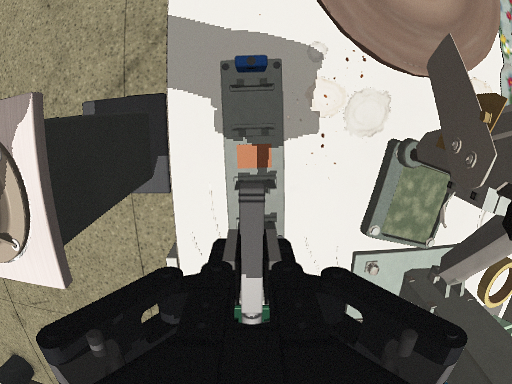

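Run:
```python
from meas import *
c=np.load('c6.npy',allow_pickle=True).item(); im=cv2.cvtColor(cv2.imread('pics/w6.png'),cv2.COLOR_BGR2RGB)
blob(blue,im,c,(225,45,280,80),'stop z56',.056)
cv2.imwrite('pics/w6z.png',cv2.resize(cv2.cvtColor(im,cv2.COLOR_RGB2BGR)[45:195,205:300],None,fx=5,fy=4,interpolation=cv2.INTER_CUBIC)[:600])
```

```text
stop z56 px [250.4  63.4] c [461.7 154.8] size [15.5 30.5] ang 89.7 [[446.0, 147.0], [477.0, 147.0], [477.0, 162.0], [447.0, 163.0]]
```

View pics/w6z.png

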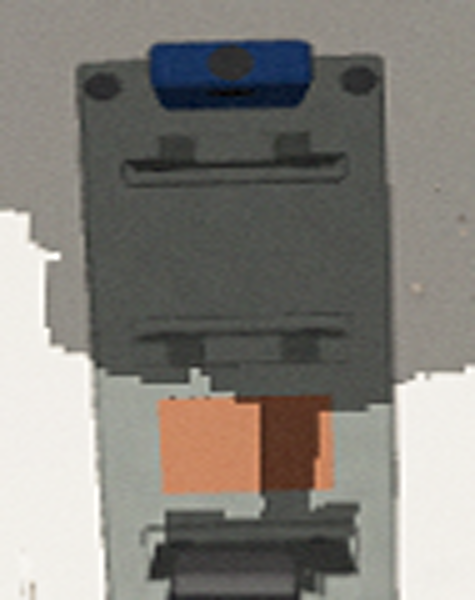

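Run:
```python
from meas import *
c=np.load('c6.npy',allow_pickle=True).item()
f=lambda x,y,z:print((x,y,z),(plane('wrist',205+x/5,45+y/4,z,c)*1000).round(1))
for x,y in [(151,42),(311,42),(153,88),(310,88)]: f(x,y,.056)
for x,y in [(125,165),(348,165),(130,185),(345,185),(140,322),(345,322),(140,345),(345,340)]: f(x,y,.057)
for x,y in [(77,62),(383,58),(90,250),(388,250),(100,400),(396,400),(105,580),(400,580)]: f(x,y,.01)
im=cv2.imread('pics/w6.png')
```

```text
(151, 42, 0.056) [446.7 163.1  56. ]
(311, 42, 0.056) [478.2 163.   56. ]
(153, 88, 0.056) [447.1 151.3  56. ]
(310, 88, 0.056) [477.9 151.1  56. ]
(125, 165, 0.057) [441.5 131.8  57. ]
(348, 165, 0.057) [485.3 131.6  57. ]
(130, 185, 0.057) [442.5 126.7  57. ]
(345, 185, 0.057) [484.7 126.6  57. ]
(140, 322, 0.057) [444.1  92.5  57. ]
(345, 322, 0.057) [484.8  92.3  57. ]
(140, 345, 0.057) [444.   86.7  57. ]
(345, 340, 0.057) [484.8  87.8  57. ]
(77, 62, 0.01) [427.5 166.2  10. ]
(383, 58, 0.01) [497.1 167.1  10. ]
(90, 250, 0.01) [430.1 111.1  10. ]
(388, 250, 0.01) [498.2 110.9  10. ]
(100, 400, 0.01) [431.7  67.4  10. ]
(396, 400, 0.01) [500.5  67.2  10. ]
(105, 580, 0.01) [431.6  13.2  10. ]
(400, 580, 0.01) [502.5  12.9  10. ]
```

Run:
```python
from meas import *
c=np.load('c6.npy',allow_pickle=True).item()
im=cv2.imread('pics/w6.png')
cv2.imwrite('pics/w6y.png',cv2.resize(im[165:330,205:300],None,fx=5,fy=3.6,interpolation=cv2.INTER_CUBIC))
for v in (178,181,184,187,190): print(v,plane('wrist',251,v,.2206,c).round(4))
for p in [(.464,.1102,.046),(.464,.084,.057)]: print(proj('wrist',p,c))
to([.464,.111,.2],2)
```

```text
178 [0.4618 0.0767 0.2206]
181 [0.4618 0.0753 0.2206]
184 [0.4618 0.0739 0.2206]
187 [0.4618 0.0725 0.2206]
190 [0.4618 0.071  0.2206]
[252.93207652 107.63382746]
[253.10691647 133.76535881]
t 6.95 tcp [0.4627 0.039  0.2099] yhead -0.3 w 0.0111 F [ 0.1 -0.3 -0.5]
 joints [-1.21  0.3   1.2   2.11 -0.34  0.94  0.17]
 total lin(tool now) [0.072  0.0008 0.0099] dr [ 0.09  0.07 -2.32] rows>= 1.163045121673875
```

View pics/w6y.png

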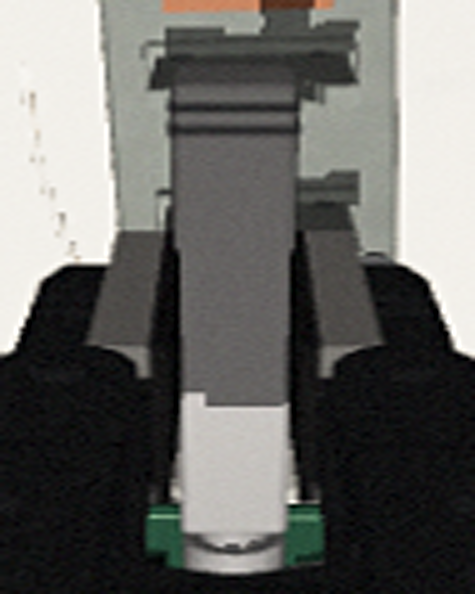

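>>> drive_tool --commands '[{"linear":[0.04,0.001,0.0],"dr":[0,0,-2.3],"jaw":1},{"linear":[0.033,0,0.03],"dr":[0,0,0],"jaw":1},{"linear":[0,0,0.05],"dr":[0,0,0],"jaw":1},{"linear":[0,0,0.03],"dr":[0,0,0],"jaw":1},{"linear":[0,0,0],"dr":[0,0,0],"jaw":1},{"linear":[0,0,0],"dr":[0,0,0],"jaw":1}]'

```text
clock: 7.7
tcp_pos: [0.4672, 0.1051, 0.0991]
orientation: [2.193, 2.245, 0.008]
contact_force: [-0.1, 0.3, -0.6]
grip_width: 0.0108
```

Run:
```python
from meas import *
to([.464,.1127,.0414],2)
c=viewer.calibration('wrist'); im=viewer.grab_frame('wrist'); save('w7',im); np.save('c7.npy',c,allow_pickle=True)
for p in [(.4635,.1361,.057),(.465,.0842,.057),(.4628,.15,.056)]: print(proj('wrist',p,c))
im=cv2.cvtColor(im,cv2.COLOR_RGB2BGR)
cv2.imwrite('pics/w7z.png',cv2.resize(im[0:300,130:380],None,fx=3,fy=2,interpolation=cv2.INTER_CUBIC))
s=viewer.grab_frame('scene'); save('s7',cv2.resize(s[120:240,140:280],None,fx=5,fy=5,interpolation=cv2.INTER_CUBIC))
```

```text
t 7.7 tcp [0.4672 0.1051 0.0991] yhead 1.3 w 0.0108 F [-0.1  0.3 -0.6]
 joints [-1.08  0.5   0.93  2.18 -0.61  0.74  0.28]
 total lin(tool now) [ 0.0076 -0.0034  0.0577] dr [ 0.34 -0.05 -0.66] rows>= 0.9328403646422604
[247.66831287 169.86004981]
[248.33005579 244.06331979]
[247.04134606 147.98349919]
```

View pics/w7z.png

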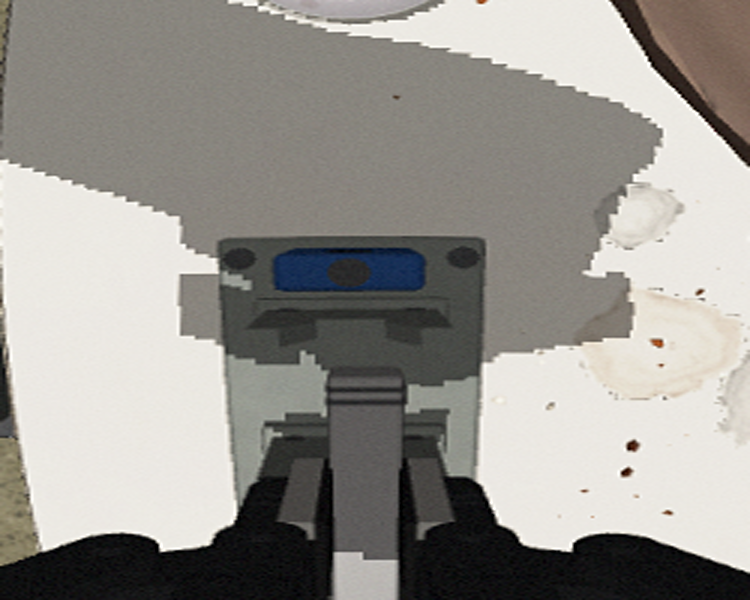

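View pics/s7.png

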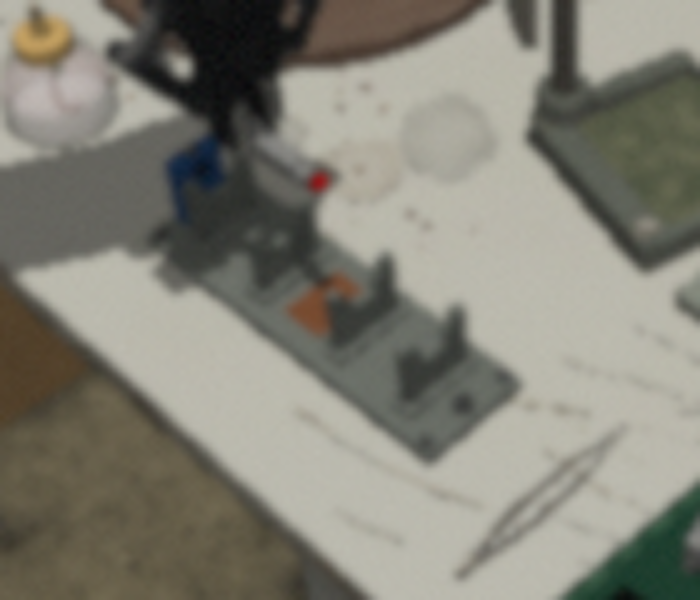

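Run:
```python
from meas import *
c=np.load('c7.npy',allow_pickle=True).item()
g=lambda x,y,z:print((x,y,z),(plane('wrist',130+x/3,y/2,z,c)*1000).round(1))
print('stop');[g(x,y,.056) for x,y in [(274,250),(425,250),(274,291),(425,291)]]
print('upr outer');[g(x,y,.057) for x,y in [(250,328),(450,328),(262,312),(435,312),(285,345),(420,345)]]
print('inner');[g(x,y,.057) for x,y in [(262,425),(447,425)]]
print('base');[g(x,y,.01) for x,y in [(222,300),(486,300),(232,440),(478,440)]]
print('dop');[g(x,y,.1097) for x,y in [(328,375),(405,375),(328,390),(405,390),(330,500),(400,500)]]
```

```text
stop
(274, 250, 0.056) [446.4 164.3  56. ]
(425, 250, 0.056) [477.9 165.   56. ]
(274, 291, 0.056) [446.5 151.3  56. ]
(425, 291, 0.056) [478.3 152.   56. ]
upr outer
(250, 328, 0.057) [441.5 139.5  57. ]
(450, 328, 0.057) [484.  140.4  57. ]
(262, 312, 0.057) [444.1 144.7  57. ]
(435, 312, 0.057) [480.6 145.5  57. ]
(285, 345, 0.057) [449.  134.1  57. ]
(420, 345, 0.057) [477.8 134.7  57. ]
inner
(262, 425, 0.057) [443.9 106.9  57. ]
(447, 425, 0.057) [484.9 107.8  57. ]
base
(222, 300, 0.01) [428.4 142.1  10. ]
(486, 300, 0.01) [498.2 143.6  10. ]
(232, 440, 0.01) [430.3  83.   10. ]
(478, 440, 0.01) [499.4  84.6  10. ]
dop
(328, 375, 0.1097) [459.9 138.3 109.7]
(405, 375, 0.1097) [471.8 138.6 109.7]
(328, 390, 0.1097) [460.  134.7 109.7]
(405, 390, 0.1097) [471.9 134.9 109.7]
(330, 500, 0.1097) [460.6 106.1 109.7]
(400, 500, 0.1097) [472.2 106.4 109.7]
```

>>> drive_tool --commands '[{"linear":[0.009,-0.003,0.01],"dr":[0.3,0,-0.7],"jaw":1},{"linear":[0,0,0.01],"dr":[0,0,0],"jaw":1},{"linear":[0,0,0],"dr":[0,0,0],"jaw":1}]'

```text
clock: 8.18
tcp_pos: [0.4648, 0.1166, 0.0795]
orientation: [-2.178, -2.264, -0.008]
contact_force: [-1.6, 0.4, 0.0]
grip_width: 0.0106
```

Run:
```python
from meas import *
to([.465,.1137,.0425],2)
```

```text
t 8.18 tcp [0.4648 0.1166 0.0795] yhead 2.2 w 0.0106 F [-1.6  0.4  0. ]
 joints [-1.06  0.53  0.88  2.19 -0.65  0.7   0.31]
 total lin(tool now) [-0.003  -0.0001  0.037 ] dr [ 0.21 -0.21  0.23] rows>= 0.5939625773940812
```

>>> drive_tool --commands '[{"linear":[-0.003,0,0.015],"dr":[0,0,0],"jaw":1},{"linear":[0,0,0.012],"dr":[0,0,0],"jaw":1},{"linear":[0,0,0],"dr":[0,0,0],"jaw":1}]'

```text
clock: 8.55
tcp_pos: [0.4648, 0.1133, 0.0503]
orientation: [-2.178, -2.264, -0.007]
contact_force: [0.6, -0.3, -0.5]
grip_width: 0.0106
```

Run:
```python
from meas import *
to([.465,.1137,.0415],2)
```

```text
t 8.55 tcp [0.4648 0.1133 0.0503] yhead 2.2 w 0.0106 F [ 0.6 -0.3 -0.5]
 joints [-1.    0.57  0.81  2.2  -0.71  0.65  0.37]
 total lin(tool now) [0.0004 0.0001 0.0088] dr [ 0.18 -0.18  0.23] rows>= 0.1407180793673025
```

>>> drive_tool --commands '[{"linear":[0,0,0.006],"dr":[0,0,0],"jaw":1},{"linear":[0,0,0.003],"dr":[0,0,0],"jaw":1},{"linear":[0,0,0],"dr":[0,0,0],"jaw":1}]'

```text
clock: 8.93
tcp_pos: [0.4651, 0.1132, 0.0412]
orientation: [-2.178, -2.263, -0.008]
contact_force: [-1.7, -0.3, 6.5]
grip_width: 0.0109
```

Run:
```python
from meas import *
to([.465,.1137,.0415],2)
c=viewer.calibration('wrist'); im=viewer.grab_frame('wrist'); save('w8',im)
im=cv2.cvtColor(im,cv2.COLOR_RGB2BGR)
cv2.imwrite('pics/w8z.png',cv2.resize(im[50:350,130:380],None,fx=3,fy=2,interpolation=cv2.INTER_CUBIC))
```

```text
t 8.93 tcp [0.4651 0.1132 0.0412] yhead 2.2 w 0.0109 F [-1.7 -0.3  6.5]
 joints [-0.98  0.59  0.78  2.2  -0.73  0.63  0.38]
 total lin(tool now) [ 0.0005 -0.     -0.0003] dr [ 0.16 -0.23  0.2 ] rows>= 0.01014018103996653
```

View pics/w8z.png

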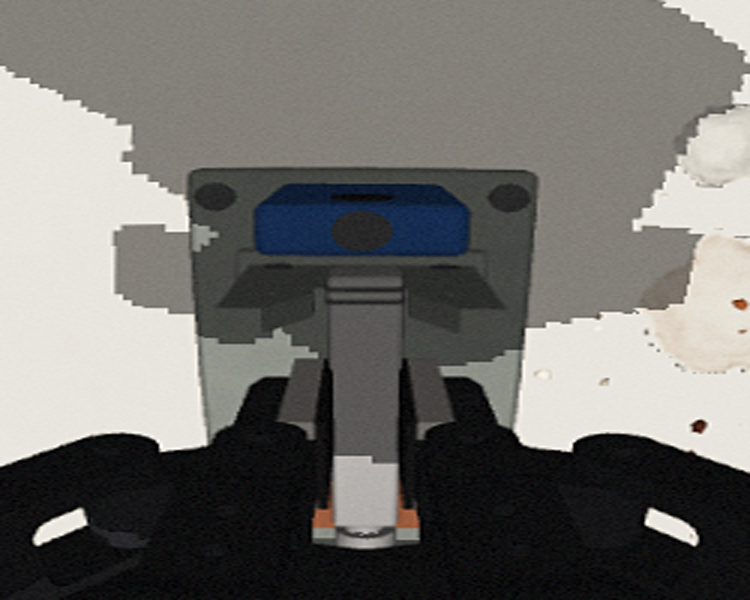

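>>> drive_tool --commands '[{"linear":[0,0,0],"dr":[0,0,0],"jaw":0.6},{"linear":[0,0,0],"dr":[0,0,0],"jaw":0.6},{"linear":[0,0,-0.03],"dr":[0,0,0],"jaw":0.5},{"linear":[0,0,-0.06],"dr":[0,0,0],"jaw":0.5},{"linear":[0,0,-0.06],"dr":[0,0,0],"jaw":0.5},{"linear":[0,0,0],"dr":[0,0,0],"jaw":0.5},{"linear":[0,0,0],"dr":[0,0,0],"jaw":0.5}]'

```text
clock: 9.85
tcp_pos: [0.4648, 0.1133, 0.1948]
orientation: [-2.176, -2.264, -0.006]
contact_force: [-0.1, 0.2, 0.2]
grip_width: 0.0426
```

Run:
```python
from meas import *
to([.46,-.08,.2],2)
c=viewer.calibration('wrist'); im=viewer.grab_frame('wrist'); save('w9',im); np.save('c9.npy',c,allow_pickle=True)
im=cv2.cvtColor(im,cv2.COLOR_RGB2BGR)
cv2.imwrite('pics/w9z.png',cv2.resize(im[50:250,150:350],None,fx=4,fy=3,interpolation=cv2.INTER_CUBIC))
```

```text
t 9.85 tcp [0.4648 0.1133 0.1948] yhead 2.3 w 0.0426 F [-0.1  0.2  0.2]
 joints [-1.28  0.35  1.13  2.1  -0.4   0.92  0.12]
 total lin(tool now) [-0.1929 -0.0124 -0.0059] dr [ 0.13 -0.2   0.26] rows>= 3.094405003508433
```

View pics/w9z.png

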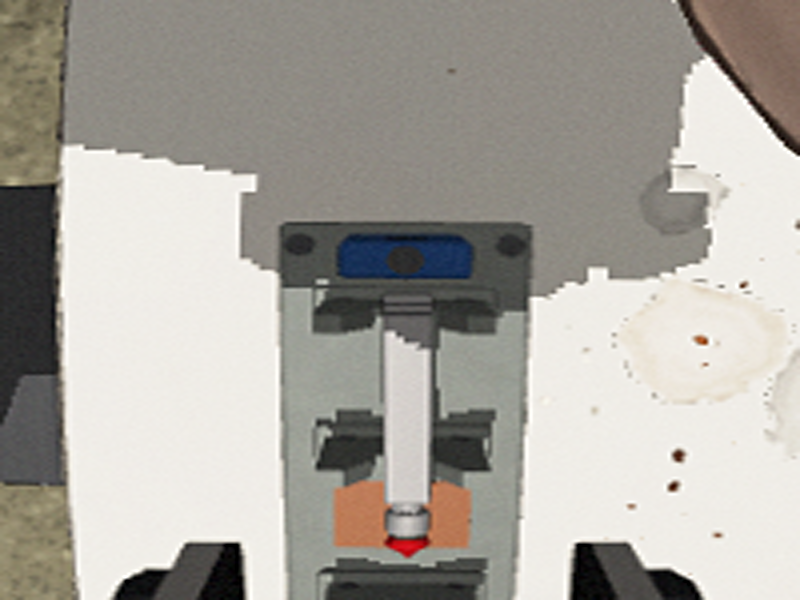

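Run:
```python
from meas import *
c=np.load('c9.npy',allow_pickle=True).item()
g=lambda n,x,y,z:print(n,(plane('wrist',150+x/4,50+y/3,z,c)*1000).round(1))
g('stopfar',404,236,.056);g('stopnear',404,279,.056);g('plain end',407,297,.052);g('shank end',407,503,.052);g('tip',407,557,.046)
```

```text
stopfar [461.8 165.   56. ]
stopnear [462.3 151.3  56. ]
plain end [463.3 145.1  52. ]
shank end [466.2  74.5  52. ]
tip [467.1  51.6  46. ]
```

>>> drive_tool --commands '[{"linear":[-0.06,-0.004,0],"dr":[0,0,0],"jaw":0.3},{"linear":[-0.06,-0.004,0],"dr":[0,0,0],"jaw":0.3},{"linear":[-0.06,-0.004,0],"dr":[0,0,0],"jaw":0.3},{"linear":[-0.06,-0.004,0],"dr":[0,0,0],"jaw":0.3},{"linear":[-0.06,-0.004,0],"dr":[0,0,-10],"jaw":0.3},{"linear":[0,0,0],"dr":[0,0,-10],"jaw":0.3},{"linear":[0,0,0],"dr":[0,0,-10],"jaw":0.3},{"linear":[0,0,0],"dr":[0,0,-10],"jaw":0.3}]'

```text
clock: 10.9
tcp_pos: [0.451, -0.1971, 0.1852]
orientation: [-1.249, -2.87, 0.011]
contact_force: [-0.4, 0.8, -0.9]
grip_width: 0.0596
```

>>> drive_tool --commands '[{"linear":[0,0,0],"dr":[0,0,-10],"jaw":0.3},{"linear":[0,0,0],"dr":[0,0,-10],"jaw":0.3},{"linear":[0,0,0],"dr":[0,0,-10],"jaw":0.3},{"linear":[0,0,0],"dr":[0,0,-9],"jaw":0.3},{"linear":[0,0,0],"dr":[0,0,-9],"jaw":0.3},{"linear":[0,0,0],"dr":[0,0,0],"jaw":0.3},{"linear":[0,0,0],"dr":[0,0,0],"jaw":0.3}]'

```text
clock: 11.78
tcp_pos: [0.4439, -0.197, 0.1759]
orientation: [0.056, -3.11, -0.003]
contact_force: [-0.1, -0.0, 0.1]
grip_width: 0.0597
```

Run:
```python
from meas import *
to([.426,-.205,.15],90)
c=viewer.calibration('wrist'); im=viewer.grab_frame('wrist'); save('w10',im); np.save('c10.npy',c,allow_pickle=True)
print(proj('wrist',[.426,-.205,.029],c))
```

```text
t 11.78 tcp [ 0.4439 -0.197   0.1759] yhead 92.1 w 0.0597 F [-0.1 -0.   0.1]
 joints [-0.26  0.29  0.65  2.07 -0.21  0.88  2.12]
 total lin(tool now) [ 0.0173 -0.0074  0.0264] dr [ 0.12 -1.8   2.06] rows>= 0.5191358088718759
[244.43730312 167.75954635]
```

View pics/w10.png

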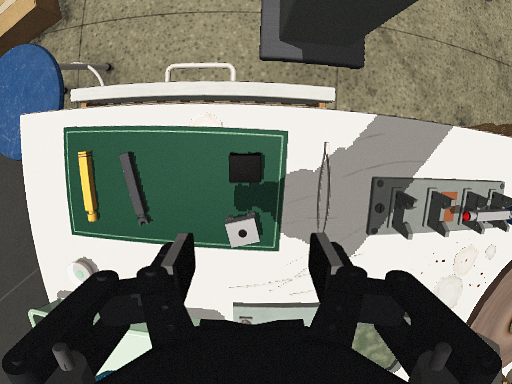

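Run:
```python
from meas import *
c=np.load('c10.npy',allow_pickle=True).item(); im=cv2.cvtColor(cv2.imread('pics/w10.png'),cv2.COLOR_BGR2RGB)
hsv=cv2.cvtColor(im,cv2.COLOR_RGB2HSV); print(hsv[150:190:5,245].tolist())
blob(lambda H,S,V:(S<80)&(V<60),im,c,(222,145,270,189),'black',.029)
blob(lambda H,S,V:(S<60)&(V>60),im,c,(222,208,268,252),'bright',.029)
cv2.imwrite('pics/w10z.png',cv2.resize(cv2.cvtColor(im,cv2.COLOR_RGB2BGR)[140:255,215:285],None,fx=6,fy=5,interpolation=cv2.INTER_CUBIC))
```

```text
[[73, 111, 99], [170, 45, 17], [10, 21, 36], [173, 28, 37], [6, 40, 32], [8, 36, 28], [15, 22, 23], [73, 127, 62]]
black px [244.6 167.8] c [ 425.8 -205. ] size [29.3 31.2] ang 2.0 [[411.0, -190.0], [412.0, -221.0], [441.0, -220.0], [440.0, -189.0]]
bright px [241.8 229.9] c [ 491.5 -205.8] size [35.7 32.9] ang 14.5 [[470.0, -194.0], [478.0, -226.0], [513.0, -217.0], [505.0, -185.0]]
```

View pics/w10z.png

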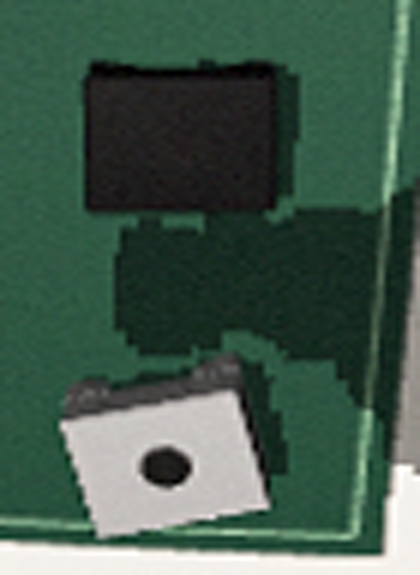

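>>> drive_tool --commands '[{"linear":[0.015,-0.008,0.04],"dr":[0,-1.5,1],"jaw":0.4},{"linear":[0.004,0,0.05],"dr":[0,0,0],"jaw":0.4},{"linear":[0,0,0.03],"dr":[0,0,0],"jaw":0.4},{"linear":[0,0,0],"dr":[0,0,0],"jaw":0.4}]'

```text
clock: 12.32
tcp_pos: [0.4247, -0.2058, 0.0536]
orientation: [0.019, -3.139, -0.001]
contact_force: [-0.6, -0.4, 0.7]
grip_width: 0.0514
```

Run:
```python
from meas import *
to([.426,-.2048,.006],91)
```

```text
t 12.32 tcp [ 0.4247 -0.2058  0.0536] yhead 90.7 w 0.0514 F [-0.6 -0.4  0.7]
 joints [-0.1   0.47  0.52  2.2  -0.42  0.58  2.32]
 total lin(tool now) [-0.0015  0.0009  0.0476] dr [ 0.04 -0.15 -0.32] rows>= 0.7623669760680516
```

>>> drive_tool --commands '[{"linear":[-0.001,0.001,0.025],"dr":[0,0,0],"jaw":0.4},{"linear":[0,0,0.022],"dr":[0,0,0],"jaw":0.4},{"linear":[0,0,0.0],"dr":[0,0,0],"jaw":0.4}]'

```text
clock: 12.7
tcp_pos: [0.4288, -0.2057, 0.0088]
orientation: [-0.015, 3.139, -0.002]
contact_force: [0.7, -0.0, 0.2]
grip_width: 0.051
```

Run:
```python
from meas import *
to([.426,-.2048,.006],91)
```

```text
t 12.7 tcp [ 0.4288 -0.2057  0.0088] yhead 90.5 w 0.051 F [ 0.7 -0.   0.2]
 joints [-0.04  0.55  0.44  2.2  -0.5   0.48  2.38]
 total lin(tool now) [0.0028 0.0009 0.0028] dr [-0.06  0.13 -0.46] rows>= 0.06442781235944411
```

>>> drive_tool --commands '[{"linear":[0.003,0.001,0.002],"dr":[0,0,-0.4],"jaw":0.4},{"linear":[0,0,0],"dr":[0,0,0],"jaw":1},{"linear":[0,0,0],"dr":[0,0,0],"jaw":1},{"linear":[0,0,0],"dr":[0,0,0],"jaw":1},{"linear":[0,0,0],"dr":[0,0,0],"jaw":1}]' --force 50

```text
clock: 13.32
tcp_pos: [0.4277, -0.2052, 0.0101]
orientation: [-0.026, 3.134, -0.004]
contact_force: [0.2, -0.5, -1.7]
grip_width: 0.031
```

Run:
```python
from meas import *
to([.426,-.2048,.006],91)
im=viewer.grab_frame('wrist'); save('w11',im)
```

```text
t 13.32 tcp [ 0.4277 -0.2052  0.0101] yhead 90.9 w 0.031 F [ 0.2 -0.5 -1.7]
 joints [-0.03  0.55  0.43  2.21 -0.5   0.47  2.38]
 total lin(tool now) [0.0018 0.0004 0.0041] dr [-0.13  0.41 -0.06] rows>= 0.07174371608398118
```

View pics/w11.png

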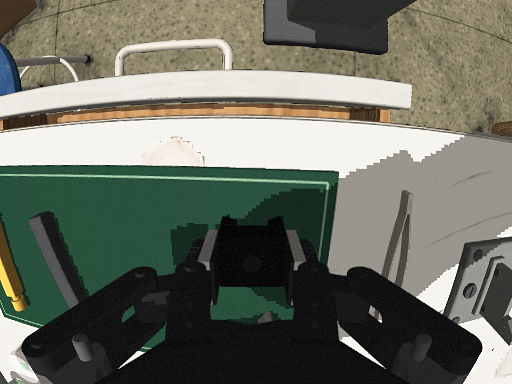

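>>> drive_tool --commands '[{"linear":[0,0,-0.03],"dr":[0,0,0],"jaw":1},{"linear":[0,0,-0.05],"dr":[0,0,0],"jaw":1},{"linear":[0,0,-0.06],"dr":[0,0,0],"jaw":1},{"linear":[-0.02,0.06,-0.06],"dr":[0,0,0],"jaw":1},{"linear":[-0.02,0.06,0],"dr":[0,0,0],"jaw":1},{"linear":[0,0.06,0],"dr":[0,0,0],"jaw":1},{"linear":[0,0.06,0],"dr":[0,0,0],"jaw":1},{"linear":[0,0.03,0],"dr":[0,0,0],"jaw":1}]'

```text
clock: 14.38
tcp_pos: [0.4588, 0.0533, 0.1984]
orientation: [-0.012, 3.133, -0.0]
contact_force: [-0.7, -0.5, -1.8]
grip_width: 0.0312
```

>>> drive_tool --commands '[{"linear":[0,0,0],"dr":[0,0,10],"jaw":1},{"linear":[0,0,0],"dr":[0,0,10],"jaw":1},{"linear":[0,0,0],"dr":[0,0,10],"jaw":1},{"linear":[0,0,0],"dr":[0,0,10],"jaw":1},{"linear":[0,0,0],"dr":[0,0,10],"jaw":1},{"linear":[0,0,0],"dr":[0,0,10],"jaw":1},{"linear":[0,0,0],"dr":[0,0,10],"jaw":1},{"linear":[0,0,0],"dr":[0,0,10],"jaw":1}]'

```text
clock: 15.38
tcp_pos: [0.4551, 0.0561, 0.1966]
orientation: [2.056, 2.372, 0.003]
contact_force: [-0.4, -0.1, -1.3]
grip_width: 0.0305
```

Run:
```python
from meas import *
to([.4651,.1085,.12],2.2)
```

```text
t 15.38 tcp [0.4551 0.0561 0.1966] yhead 8.2 w 0.0305 F [-0.4 -0.1 -1.3]
 joints [-0.99  0.2   0.83  2.13 -0.19  0.88  0.1 ]
 total lin(tool now) [0.0505 0.0171 0.0766] dr [0.18 0.03 5.97] rows>= 1.4931127774102786
```

>>> drive_tool --commands '[{"linear":[0.03,0.01,0.02],"dr":[0,0,6],"jaw":1},{"linear":[0.021,0.005,0.03],"dr":[0,0,0],"jaw":1},{"linear":[0,0,0.02],"dr":[0,0,0],"jaw":1},{"linear":[0,0,0],"dr":[0,0,0],"jaw":1},{"linear":[0,0,0],"dr":[0,0,0],"jaw":1}]'

```text
clock: 16.0
tcp_pos: [0.4654, 0.1097, 0.1251]
orientation: [2.185, 2.254, 0.004]
contact_force: [-0.1, -0.5, -1.6]
grip_width: 0.0308
```

Run:
```python
from meas import *
to([.4651,.1085,.065],2.2)
c=viewer.calibration('wrist'); im=viewer.grab_frame('wrist'); save('w12',im)
```

```text
t 16.0 tcp [0.4654 0.1097 0.1251] yhead 1.8 w 0.0308 F [-0.1 -0.5 -1.6]
 joints [-0.97  0.37  0.75  2.15 -0.37  0.74  0.05]
 total lin(tool now) [-0.0012 -0.0005  0.0601] dr [ 0.18 -0.02 -0.43] rows>= 0.9621707565263927
```

View pics/w12.png

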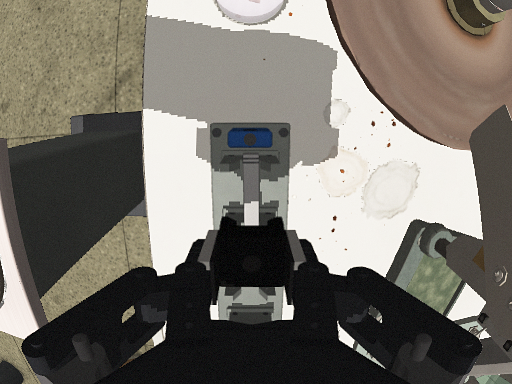

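>>> drive_tool --commands '[{"linear":[-0.001,0,0.03],"dr":[0,0,-0.4],"jaw":1},{"linear":[0,0,0.025],"dr":[0,0,0],"jaw":1},{"linear":[0,0,0],"dr":[0,0,0],"jaw":1}]'

```text
clock: 16.42
tcp_pos: [0.4681, 0.1093, 0.0722]
orientation: [2.177, 2.26, 0.015]
contact_force: [-0.3, 0.1, -1.7]
grip_width: 0.0308
```

Run:
```python
from meas import *
to([.4651,.1085,.048],2.2)
```

```text
t 16.43 tcp [0.4681 0.1093 0.0722] yhead 2.1 w 0.0308 F [-0.3  0.1 -1.7]
 joints [-0.88  0.47  0.65  2.18 -0.48  0.63  0.15]
 total lin(tool now) [-0.0008 -0.0033  0.0242] dr [ 0.52 -0.23 -0.06] rows>= 0.3902575476242209
```

>>> drive_tool --commands '[{"linear":[-0.001,-0.003,0.006],"dr":[0.5,-0.2,0],"jaw":1},{"linear":[0,0,0.004],"dr":[0,0,0],"jaw":1},{"linear":[0,0,0],"dr":[0,0,0],"jaw":1}]'

```text
clock: 16.8
tcp_pos: [0.4669, 0.1086, 0.0643]
orientation: [2.179, 2.261, 0.007]
contact_force: [0.2, 0.3, -2.1]
grip_width: 0.031
```

Run:
```python
from meas import *
to([.4651,.1085,.048],2.2)
im=viewer.grab_frame('wrist'); save('w13',im)
```

```text
t 16.8 tcp [0.4669 0.1086 0.0643] yhead 2.1 w 0.031 F [ 0.2  0.3 -2.1]
 joints [-0.87  0.48  0.64  2.18 -0.5   0.62  0.17]
 total lin(tool now) [-0.     -0.0018  0.0163] dr [ 0.21 -0.13 -0.08] rows>= 0.26168654484534376
```

View pics/w13.png

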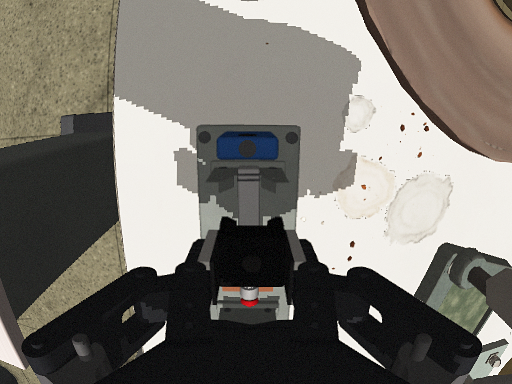

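>>> drive_tool --commands '[{"linear":[0,-0.002,0.008],"dr":[0.2,0,0],"jaw":1},{"linear":[0,0,0.006],"dr":[0,0,0],"jaw":1},{"linear":[0,0,0],"dr":[0,0,0],"jaw":1}]'

```text
clock: 17.23
tcp_pos: [0.4649, 0.1088, 0.0496]
orientation: [-2.179, -2.261, -0.004]
contact_force: [-0.2, -0.3, -1.3]
grip_width: 0.031
```

Run:
```python
from meas import *
to([.4651,.1085,.048],2.2)
```

```text
t 17.23 tcp [0.4649 0.1088 0.0496] yhead 2.1 w 0.031 F [-0.2 -0.3 -1.3]
 joints [-0.84  0.5   0.61  2.19 -0.53  0.59  0.19]
 total lin(tool now) [-0.0003  0.0002  0.0016] dr [ 0.03 -0.16 -0.06] rows>= 0.02678297259238039
```

>>> drive_tool --commands '[{"linear":[0,0,0.003],"dr":[0,0,0],"jaw":1},{"linear":[0,0,0],"dr":[0,0,0],"jaw":1}]'

```text
clock: 17.48
tcp_pos: [0.4653, 0.1088, 0.0474]
orientation: [-2.178, -2.26, -0.005]
contact_force: [-2.9, -0.1, 3.7]
grip_width: 0.0314
```

Run:
```python
from meas import *
to([.4651,.1085,.048],2.2)
```

```text
t 17.48 tcp [0.4653 0.1088 0.0474] yhead 2.1 w 0.0314 F [-2.9 -0.1  3.7]
 joints [-0.84  0.51  0.6   2.19 -0.53  0.58  0.19]
 total lin(tool now) [-0.0003 -0.0002 -0.0006] dr [ 0.03 -0.23 -0.09] rows>= 0.011743909166163743
```

>>> drive_tool --commands '[{"linear":[0,0,0],"dr":[0,0,0],"jaw":0.4},{"linear":[0,0,0],"dr":[0,0,0],"jaw":0.4},{"linear":[0,0,-0.02],"dr":[0,0,0],"jaw":0.4},{"linear":[0,0,-0.05],"dr":[0,0,0],"jaw":0.4},{"linear":[0,0,-0.06],"dr":[0,0,0],"jaw":0.4},{"linear":[0,0,-0.02],"dr":[0,0,0],"jaw":0.4},{"linear":[0,0,0],"dr":[0,0,0],"jaw":0.4},{"linear":[0,0,0],"dr":[0,0,0],"jaw":0.4}]'

```text
clock: 18.48
tcp_pos: [0.4654, 0.1084, 0.2004]
orientation: [-2.178, -2.26, -0.004]
contact_force: [-0.3, -0.1, 0.1]
grip_width: 0.051
```

Run:
```python
from meas import *
to([.46,-.08,.2],2)
c=viewer.calibration('wrist'); im=viewer.grab_frame('wrist'); save('w14',im); np.save('c14.npy',c,allow_pickle=True)
im=cv2.cvtColor(im,cv2.COLOR_RGB2BGR)
cv2.imwrite('pics/w14z.png',cv2.resize(im[50:250,150:350],None,fx=4,fy=3,interpolation=cv2.INTER_CUBIC))
```

```text
t 18.48 tcp [0.4654 0.1084 0.2004] yhead 2.1 w 0.051 F [-0.3 -0.1  0.1]
 joints [-1.08  0.24  0.85  2.09 -0.24  0.91 -0.06]
 total lin(tool now) [-0.188  -0.0124 -0.0002] dr [-0.   -0.19  0.11] rows>= 3.015225533082311
```

View pics/w14z.png

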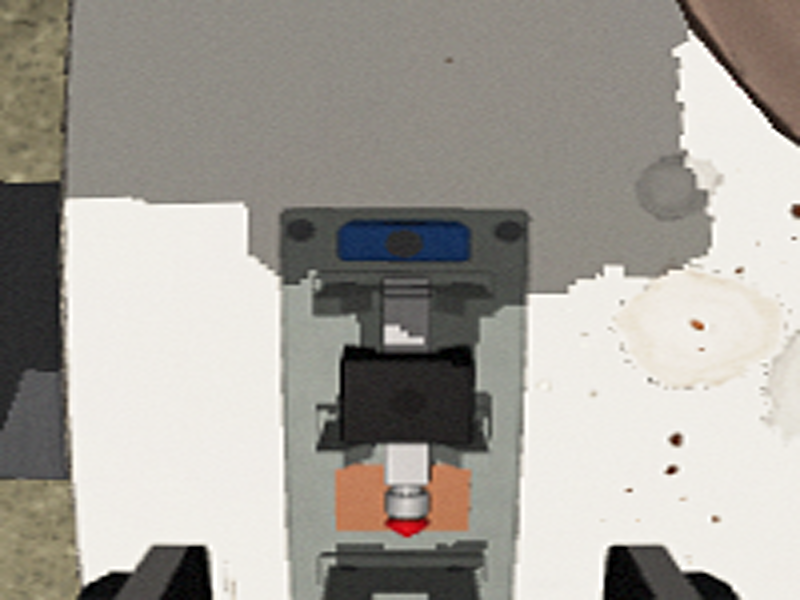

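Run:
```python
from meas import *
c=np.load('c14.npy',allow_pickle=True).item()
g=lambda n,x,y,z:print(n,(plane('wrist',150+x/4,50+y/3,z,c)*1000).round(1))
g('stopfar',404,221,.056);g('stopnear',404,262,.056);g('plain end',407,280,.052);g('tip',407,536,.046)
for x,y in [(342,362),(473,358),(338,440),(476,445)]: g('sad',x,y,.067)
g('shank x',384,330,.052);g('shank x',430,330,.052)
g('shank x',387,470,.052);g('shank x',429,470,.052)
```

```text
stopfar [462.1 164.6  56. ]
stopnear [462.6 151.3  56. ]
plain end [463.6 145.1  52. ]
tip [467.1  52.5  46. ]
sad [449. 120.  67.]
sad [480.1 122.5  67. ]
sad [448.7  94.2  67. ]
sad [482.3  93.8  67. ]
shank x [458.5 128.2  52. ]
shank x [469.9 128.6  52. ]
shank x [460.9  79.5  52. ]
shank x [471.7  79.9  52. ]
```

>>> drive_tool --commands '[{"linear":[-0.0615,-0.003,0],"dr":[0,0,0],"jaw":0.5},{"linear":[-0.0615,-0.003,0],"dr":[0,0,0],"jaw":0.5},{"linear":[-0.0615,-0.003,0],"dr":[0,0,0],"jaw":0.5},{"linear":[-0.0615,-0.003,0],"dr":[0,0,0],"jaw":0.5},{"linear":[-0.0615,-0.003,0],"dr":[0,0,0],"jaw":0.5},{"linear":[-0.0615,-0.003,0],"dr":[0,0,0],"jaw":0.5},{"linear":[-0.0615,-0.003,0],"dr":[0,0,0],"jaw":0.5},{"linear":[-0.06,-0.003,0],"dr":[0,0,0],"jaw":0.5}]'

```text
clock: 19.52
tcp_pos: [0.4597, -0.3875, 0.1888]
orientation: [-2.155, -2.268, 0.012]
contact_force: [1.3, -0.0, -0.5]
grip_width: 0.0424
```

>>> drive_tool --commands '[{"linear":[0,0,0],"dr":[0,0,10],"jaw":0.5},{"linear":[0,0,0],"dr":[0,0,10],"jaw":0.5},{"linear":[0,0,0],"dr":[0,0,10],"jaw":0.5},{"linear":[0,0,0],"dr":[0,0,10],"jaw":0.5},{"linear":[0,0,0],"dr":[0,0,10],"jaw":0.5},{"linear":[0,0,0],"dr":[0,0,10],"jaw":0.5},{"linear":[0,0,0],"dr":[0,0,10],"jaw":0.5},{"linear":[0,0,0],"dr":[0,0,10],"jaw":0.5}]'

```text
clock: 20.52
tcp_pos: [0.4484, -0.3949, 0.1741]
orientation: [-3.12, -0.254, 0.056]
contact_force: [0.6, -1.1, 0.1]
grip_width: 0.0429
```

Run:
```python
from meas import *
to([.4505,-.393,.15],-86)
```

```text
t 20.52 tcp [ 0.4484 -0.3949  0.1741] yhead -80.7 w 0.0429 F [ 0.6 -1.1  0.1]
 joints [-0.16  0.75  1.19  1.83 -0.74  1.14 -0.12]
 total lin(tool now) [ 0.0032 -0.0012  0.024 ] dr [-0.69  2.02  5.33] rows>= 0.387836501332433
```

>>> drive_tool --commands '[{"linear":[0.003,-0.001,0.0],"dr":[-0.7,2,5.3],"jaw":0.5},{"linear":[0,0,0],"dr":[0,0,0],"jaw":0.5},{"linear":[0,0,0],"dr":[0,0,0],"jaw":0.5}]'

```text
clock: 20.9
tcp_pos: [0.4493, -0.3929, 0.1692]
orientation: [-3.138, -0.106, 0.012]
contact_force: [0.3, -0.6, -1.2]
grip_width: 0.0427
```

Run:
```python
from meas import *
to([.4505,-.393,.15],-86)
c=viewer.calibration('wrist'); im=viewer.grab_frame('wrist'); save('w15',im); np.save('c15.npy',c,allow_pickle=True)
u,v=proj('wrist',[.45,-.393,.015],c).astype(int); print(u,v)
blob(gold,im,c,(u-25,max(v-90,0),u+25,v+60),'cone',.015)
```

```text
t 20.9 tcp [ 0.4493 -0.3929  0.1692] yhead -86.1 w 0.0427 F [ 0.3 -0.6 -1.2]
 joints [-0.17  0.75  1.21  1.85 -0.78  1.12 -0.18]
 total lin(tool now) [0.0013 0.0002 0.0192] dr [-0.11  0.45 -0.13] rows>= 0.3075551575599336
251 175
cone px [251.4 170.6] c [ 454.5 -393.2] size [85.3 11.4] ang 3.6 [[412.0, -390.0], [412.0, -402.0], [497.0, -396.0], [497.0, -385.0]]
```

View pics/w15.png

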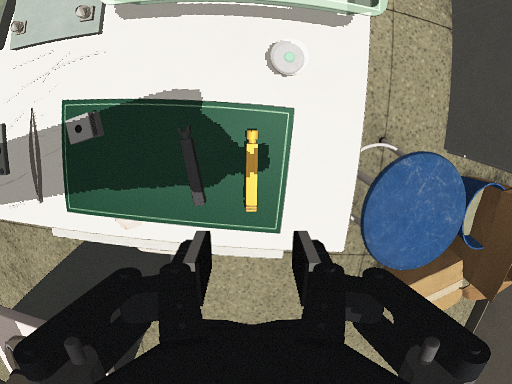

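>>> drive_tool --commands '[{"linear":[-0.001,0.001,0.05],"dr":[0,0.4,0.3],"jaw":0.6},{"linear":[0,0,0.05],"dr":[0,0,0],"jaw":0.6},{"linear":[0,0,0.03],"dr":[0,0,0],"jaw":0.6},{"linear":[0,0,0],"dr":[0,0,0],"jaw":0.6}]'

```text
clock: 21.45
tcp_pos: [0.4496, -0.3947, 0.036]
orientation: [-3.138, -0.107, -0.001]
contact_force: [0.4, -0.1, 1.0]
grip_width: 0.0341
```

Run:
```python
from meas import *
to([.4482,-.3936,.005],-86.4)
```

```text
t 21.45 tcp [ 0.4496 -0.3947  0.036 ] yhead -86.1 w 0.0341 F [ 0.4 -0.1  1. ]
 joints [-0.06  0.89  1.01  1.93 -0.97  0.92 -0.05]
 total lin(tool now) [-0.0013 -0.0012  0.031 ] dr [-0.09 -0.04  0.31] rows>= 0.49678798898703713
```

>>> drive_tool --commands '[{"linear":[-0.001,-0.001,0.016],"dr":[0,0,0.3],"jaw":0.6},{"linear":[-0.001,0,0.014],"dr":[0,0,0],"jaw":0.6},{"linear":[0,0,0],"dr":[0,0,0],"jaw":0.6}]'

```text
clock: 21.82
tcp_pos: [0.4488, -0.3951, 0.0066]
orientation: [3.139, 0.101, 0.005]
contact_force: [-0.1, -0.1, 0.2]
grip_width: 0.0342
```

Run:
```python
from meas import *
to([.4482,-.3936,.005],-86.4)
```

```text
t 21.82 tcp [ 0.4488 -0.3951  0.0066] yhead -86.3 w 0.0342 F [-0.1 -0.1  0.2]
 joints [-0.03  0.92  0.96  1.94 -1.02  0.87 -0.02]
 total lin(tool now) [-0.0005 -0.0016  0.0016] dr [ 0.05 -0.2   0.07] rows>= 0.03716818291219762
```

>>> drive_tool --commands '[{"linear":[0,-0.0015,0.002],"dr":[0,0,0],"jaw":0.6},{"linear":[0,0,0],"dr":[0,0,0],"jaw":1},{"linear":[0,0,0],"dr":[0,0,0],"jaw":1},{"linear":[0,0,0],"dr":[0,0,0],"jaw":1},{"linear":[0,0,0],"dr":[0,0,0],"jaw":1}]' --force 50

```text
clock: 22.45
tcp_pos: [0.4495, -0.3941, 0.006]
orientation: [3.138, 0.101, 0.008]
contact_force: [-1.0, -1.2, -0.6]
grip_width: 0.0103
```

>>> drive_tool --commands '[{"linear":[0,0,-0.03],"dr":[0,0,0],"jaw":1},{"linear":[0,0,-0.05],"dr":[0,0,0],"jaw":1},{"linear":[0,0,-0.06],"dr":[0,0,0],"jaw":1},{"linear":[0,0,-0.06],"dr":[0,0,0],"jaw":1},{"linear":[0,0,0],"dr":[0,0,0],"jaw":1},{"linear":[0,0,0],"dr":[0,0,0],"jaw":1}]'

```text
clock: 23.2
tcp_pos: [0.4479, -0.3929, 0.2103]
orientation: [-3.14, -0.101, -0.005]
contact_force: [-0.8, -0.1, -0.7]
grip_width: 0.0103
```

Run:
```python
from meas import *
to([.4685,-.0035,.2],2)
c=viewer.calibration('wrist'); im=viewer.grab_frame('wrist'); save('w16',im); np.save('c16.npy',c,allow_pickle=True)
```

```text
t 23.2 tcp [ 0.4479 -0.3929  0.2103] yhead -86.3 w 0.0103 F [-0.8 -0.1 -0.7]
 joints [-0.2   0.7   1.25  1.83 -0.73  1.17 -0.21]
 total lin(tool now) [ 0.0455 -0.3872  0.0105] dr [  0.12  -0.15 -88.32] rows>= 6.240560893879168
```

View pics/w16.png

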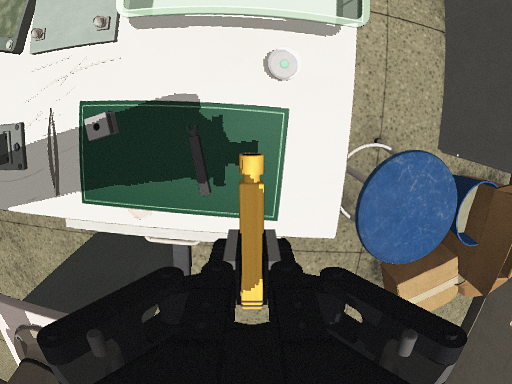

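>>> drive_tool --commands '[{"linear":[0,-0.06,0],"dr":[0,0,0],"jaw":1},{"linear":[0,-0.06,0],"dr":[0,0,0],"jaw":1},{"linear":[0,-0.06,0],"dr":[0,0,0],"jaw":1},{"linear":[0,0,0],"dr":[0,0,-10],"jaw":1},{"linear":[0,0,0],"dr":[0,0,-10],"jaw":1},{"linear":[0,0,0],"dr":[0,0,-10],"jaw":1},{"linear":[0,0,0],"dr":[0,0,-10],"jaw":1},{"linear":[0,0,0],"dr":[0,0,-10],"jaw":1}]'

```text
clock: 24.25
tcp_pos: [0.4305, -0.2028, 0.1994]
orientation: [-2.774, -1.457, 0.024]
contact_force: [1.2, 0.3, -0.4]
grip_width: 0.0105
```

>>> drive_tool --commands '[{"linear":[0,0,0],"dr":[0,0,-10],"jaw":1},{"linear":[0,0,0],"dr":[0,0,-10],"jaw":1},{"linear":[0,0,0],"dr":[0,0,-10],"jaw":1},{"linear":[0,0,0],"dr":[0,0,-8],"jaw":1},{"linear":[0,0,0],"dr":[0,0,0],"jaw":1}]'

```text
clock: 24.88
tcp_pos: [0.4263, -0.2003, 0.194]
orientation: [-2.113, -2.295, 0.027]
contact_force: [-0.2, -0.2, -0.8]
grip_width: 0.0102
```

Run:
```python
from meas import *
to([.4685,-.0035,.17],2)
```

```text
t 24.88 tcp [ 0.4263 -0.2003  0.194 ] yhead 4.7 w 0.0102 F [-0.2 -0.2 -0.8]
 joints [-0.52  0.3   1.    2.09 -0.3   0.93  0.73]
 total lin(tool now) [0.1926 0.0589 0.0233] dr [-1.58 -0.23  2.72] rows>= 3.2437006523358716
```

>>> drive_tool --commands '[{"linear":[0.048,0.015,0.003],"dr":[-1.5,0,2.7],"jaw":1},{"linear":[0.048,0.013,0.003],"dr":[0,0,0],"jaw":1},{"linear":[0.048,0.013,0.003],"dr":[0,0,0],"jaw":1},{"linear":[0.048,0.01,0.003],"dr":[0,0,0],"jaw":1},{"linear":[0,0,0],"dr":[0,0,0],"jaw":1},{"linear":[0,0,0],"dr":[0,0,0],"jaw":1}]'

```text
clock: 25.62
tcp_pos: [0.4684, -0.0023, 0.1786]
orientation: [-2.207, -2.23, 0.007]
contact_force: [-1.2, -0.4, -0.9]
grip_width: 0.0102
```

Run:
```python
from meas import *
to([.4685,-.0012,.1],2)
c=viewer.calibration('wrist'); im=viewer.grab_frame('wrist'); save('w17',im); np.save('c17.npy',c,allow_pickle=True)
im=cv2.cvtColor(im,cv2.COLOR_RGB2BGR)
cv2.imwrite('pics/w17z.png',cv2.resize(im[30:330,130:380],None,fx=3,fy=2,interpolation=cv2.INTER_CUBIC))
```

```text
t 25.62 tcp [ 0.4684 -0.0023  0.1786] yhead 0.6 w 0.0102 F [-1.2 -0.4 -0.9]
 joints [-0.94  0.31  0.98  2.13 -0.34  0.87  0.25]
 total lin(tool now) [0.0011 0.0006 0.0786] dr [-0.35 -0.01 -1.41] rows>= 1.2571794653701556
```

View pics/w17z.png

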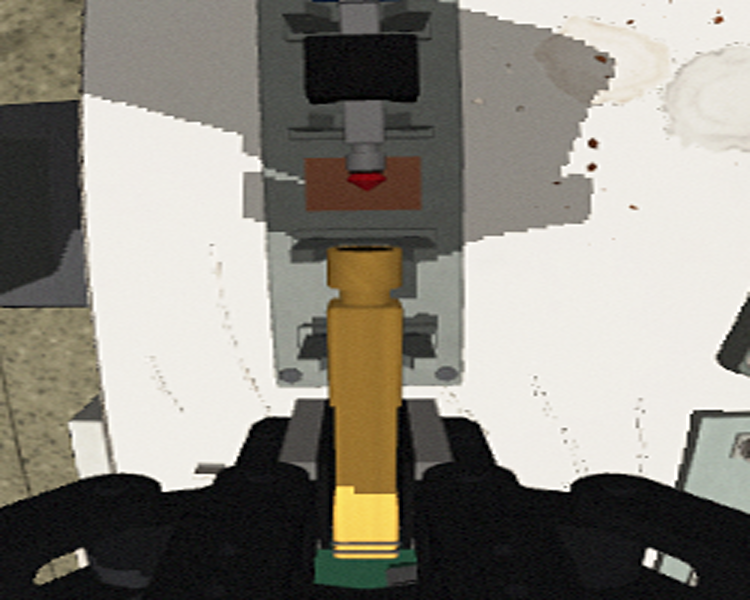

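>>> drive_tool --commands '[{"linear":[0.001,0,0.04],"dr":[-0.3,0,-1.4],"jaw":1},{"linear":[0,0,0.04],"dr":[0,0,0],"jaw":1},{"linear":[0,0,0.02],"dr":[0,0,0],"jaw":1},{"linear":[0,0,0],"dr":[0,0,0],"jaw":1},{"linear":[0,0,0],"dr":[0,0,0],"jaw":1}]'

```text
clock: 26.3
tcp_pos: [0.4689, -0.0071, 0.0771]
orientation: [2.197, 2.244, 0.002]
contact_force: [-0.2, -0.2, -0.5]
grip_width: 0.0104
```

Run:
```python
from meas import *
to([.4688,-.0012,.06],2)
c=viewer.calibration('wrist'); im=viewer.grab_frame('wrist'); save('w18',im); np.save('c18.npy',c,allow_pickle=True)
im=cv2.cvtColor(im,cv2.COLOR_RGB2BGR)
cv2.imwrite('pics/w18z.png',cv2.resize(im[30:330,130:380],None,fx=3,fy=2,interpolation=cv2.INTER_CUBIC))
```

```text
t 26.3 tcp [ 0.4689 -0.0071  0.0771] yhead 1.2 w 0.0104 F [-0.2 -0.2 -0.5]
 joints [-0.74  0.48  0.78  2.2  -0.56  0.66  0.47]
 total lin(tool now) [ 0.0059 -0.      0.0171] dr [ 0.11  0.02 -0.79] rows>= 0.28994034712792977
```

View pics/w18z.png

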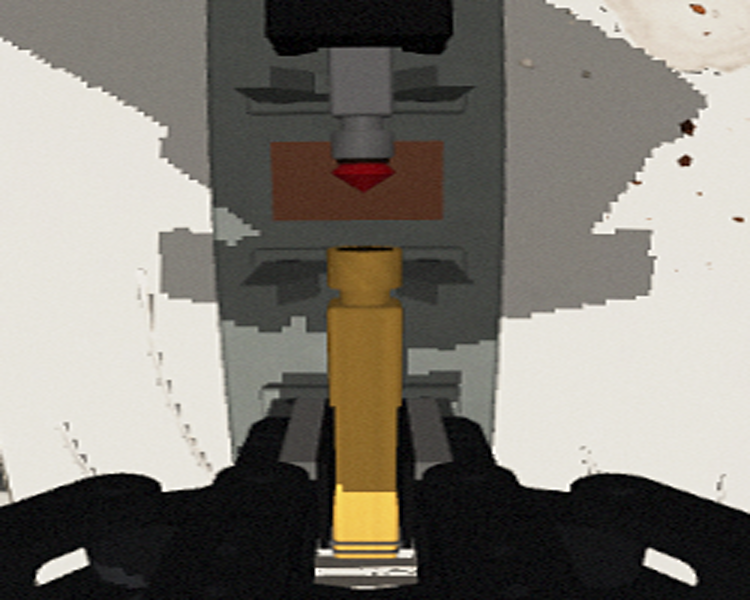

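Run:
```python
from meas import *
c=np.load('c18.npy',allow_pickle=True).item()
g=lambda n,x,y,z:print(n,(plane('wrist',130+x/3,30+y/2,z,c)*1000).round(1))
g('tip',363,191,.046);g('mouth',365,249,.086);g('mouth',365,246,.086)
g('shank end',365,308,.086);g('shank plain',365,557,.086)
g('L',329,330,.086);g('R',402,330,.086);g('L',334,540,.086);g('R',399,540,.086)
g('L',237,90,.057);g('R',473,90,.057);g('L',245,265,.057);g('R',473,265,.057)
```

```text
tip [466.6  52.6  46. ]
mouth [467.2  41.4  86. ]
mouth [467.1  42.1  86. ]
shank end [467.5  27.5  86. ]
shank plain [469.  -44.4  86. ]
L [461.9  22.   86. ]
R [473.4  22.2  86. ]
L [463.2 -38.4  86. ]
R [475.2 -38.2  86. ]
L [443.2  81.   57. ]
R [485.9  81.8  57. ]
L [445.   32.2  57. ]
R [487.6  33.   57. ]
```

>>> drive_tool --commands '[{"linear":[0.005,-0.0005,0.01],"dr":[0,0,-0.8],"jaw":1},{"linear":[0,0,0.007],"dr":[0,0,0],"jaw":1},{"linear":[0,0,0],"dr":[0,0,0],"jaw":1}]'

```text
clock: 26.72
tcp_pos: [0.4695, -0.001, 0.0606]
orientation: [2.178, 2.26, 0.007]
contact_force: [-0.2, -0.7, -0.6]
grip_width: 0.0103
```

Run:
```python
from meas import *
to([.4683,-.0018,.043],2)
```

```text
t 26.73 tcp [ 0.4695 -0.001   0.0606] yhead 2.1 w 0.0103 F [-0.2 -0.7 -0.6]
 joints [-0.72  0.51  0.74  2.21 -0.6   0.62  0.5 ]
 total lin(tool now) [-0.0008 -0.0014  0.0176] dr [ 0.3  -0.05  0.11] rows>= 0.2819036617373748
```

>>> drive_tool --commands '[{"linear":[-0.001,-0.0015,0.007],"dr":[0.3,0,0],"jaw":1},{"linear":[0,0,0.004],"dr":[0,0,0],"jaw":1},{"linear":[0,0,0],"dr":[0,0,0],"jaw":1}]'

```text
clock: 27.1
tcp_pos: [0.4681, -0.0021, 0.0488]
orientation: [-2.179, -2.262, -0.001]
contact_force: [0.8, 0.5, -1.0]
grip_width: 0.0103
```

Run:
```python
from meas import *
to([.4683,-.0018,.043],2)
```

```text
t 27.1 tcp [ 0.4681 -0.0021  0.0488] yhead 2.1 w 0.0103 F [ 0.8  0.5 -1. ]
 joints [-0.69  0.53  0.71  2.22 -0.62  0.6   0.52]
 total lin(tool now) [0.0003 0.0002 0.0058] dr [-0.02 -0.05  0.12] rows>= 0.09295093448774272
```

>>> drive_tool --commands '[{"linear":[0,0,0.005],"dr":[0,0,0],"jaw":1},{"linear":[0,0,0.0015],"dr":[0,0,0],"jaw":1},{"linear":[0,0,0],"dr":[0,0,0],"jaw":1}]'

```text
clock: 27.48
tcp_pos: [0.4682, -0.0021, 0.0427]
orientation: [-2.179, -2.26, -0.002]
contact_force: [-0.6, 0.6, 3.0]
grip_width: 0.0103
```

Run:
```python
from meas import *
to([.4683,-.0018,.043],2)
c=viewer.calibration('wrist'); im=viewer.grab_frame('wrist'); save('w19',im); np.save('c19.npy',c,allow_pickle=True)
im=cv2.cvtColor(im,cv2.COLOR_RGB2BGR)
cv2.imwrite('pics/w19z.png',cv2.resize(im[30:330,130:380],None,fx=3,fy=2,interpolation=cv2.INTER_CUBIC))
```

```text
t 27.48 tcp [ 0.4682 -0.0021  0.0427] yhead 2.1 w 0.0103 F [-0.6  0.6  3. ]
 joints [-0.68  0.54  0.7   2.22 -0.64  0.59  0.53]
 total lin(tool now) [ 0.0003  0.0001 -0.0003] dr [-0.03 -0.14  0.1 ] rows>= 0.006761153444043093
```

View pics/w19z.png

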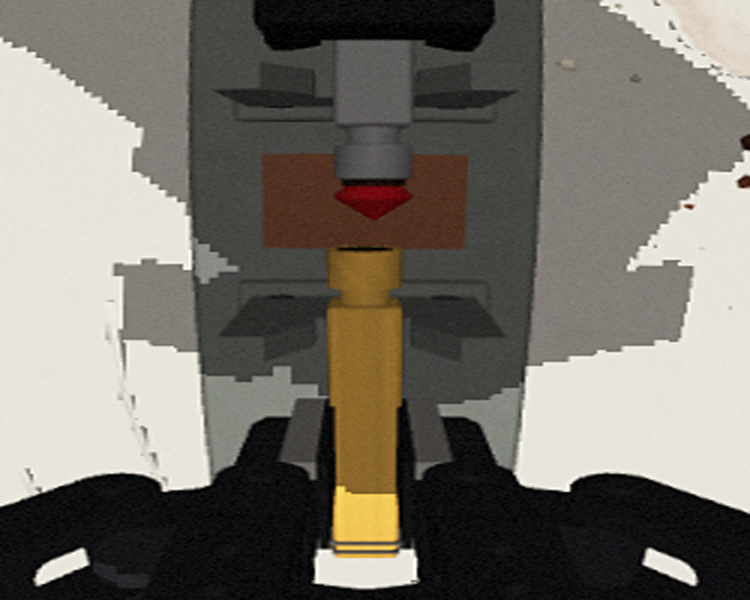

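>>> drive_tool --commands '[{"linear":[0,0,0],"dr":[0,0,0],"jaw":0.6},{"linear":[0,0,0],"dr":[0,0,0],"jaw":0.6},{"linear":[0,0,-0.03],"dr":[0,0,0],"jaw":0.5},{"linear":[0,0,-0.06],"dr":[0,0,0],"jaw":0.5},{"linear":[0,0,-0.06],"dr":[0,0,0],"jaw":0.4},{"linear":[0,0,0],"dr":[0,0,0],"jaw":0.3},{"linear":[0,0,0],"dr":[0,0,0],"jaw":0.3}]'

```text
clock: 28.4
tcp_pos: [0.4684, -0.0019, 0.1959]
orientation: [-2.178, -2.261, 0.001]
contact_force: [0.9, -0.6, 0.4]
grip_width: 0.0596
```

Run:
```python
from meas import *
to([.493,-.206,.19],103)
c=viewer.calibration('wrist'); im=viewer.grab_frame('wrist'); save('w20',im); np.save('c20.npy',c,allow_pickle=True)
im=cv2.cvtColor(im,cv2.COLOR_RGB2BGR)
cv2.imwrite('pics/w20z.png',cv2.resize(im[30:300,150:350],None,fx=4,fy=2.2,interpolation=cv2.INTER_CUBIC))
```

```text
t 28.4 tcp [ 0.4684 -0.0019  0.1959] yhead 2.1 w 0.0596 F [ 0.9 -0.6  0.4]
 joints [-0.99  0.28  1.02  2.12 -0.3   0.91  0.25]
 total lin(tool now) [-0.2049  0.0169  0.0056] dr [-0.15  0.   79.15] rows>= 3.2910274066944587
```

View pics/w20z.png

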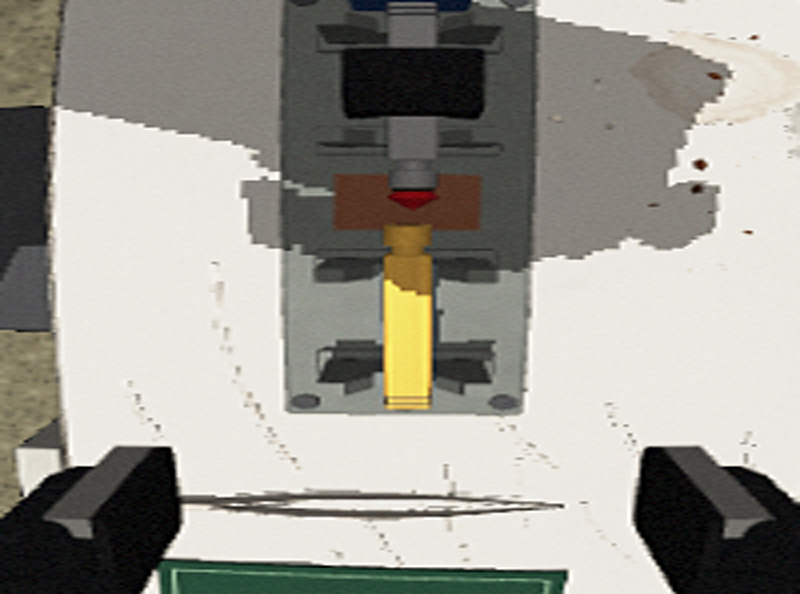

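Run:
```python
from meas import *
c=np.load('c20.npy',allow_pickle=True).item()
g=lambda n,x,y,z:print(n,(plane('wrist',150+x/4,30+y/2.2,z,c)*1000).round(1))
g('tip',413,209,.046);g('mouth',408,226,.052);g('shank end',408,256,.052);g('plain',408,408,.052)
c=np.load('c15.npy',allow_pickle=True).item(); im=cv2.cvtColor(cv2.imread('pics/w15.png'),cv2.COLOR_BGR2RGB)
```

```text
tip [467.   52.6  46. ]
mouth [466.1  45.4  52. ]
shank end [466.6  32.1  52. ]
plain [469.3 -38.9  52. ]
```

>>> drive_tool --commands '[{"linear":[-0.05,0.005,0],"dr":[0,0,0],"jaw":0.3},{"linear":[-0.05,0.005,0],"dr":[0,0,0],"jaw":0.3},{"linear":[-0.05,0.005,0],"dr":[0,0,0],"jaw":0.3},{"linear":[-0.05,0.003,0],"dr":[0,0,0],"jaw":0.3},{"linear":[0,0,0],"dr":[0,0,-10.5],"jaw":0.3},{"linear":[0,0,0],"dr":[0,0,-10.5],"jaw":0.3},{"linear":[0,0,0],"dr":[0,0,-10.5],"jaw":0.3},{"linear":[0,0,0],"dr":[0,0,-10.5],"jaw":0.3}]'

```text
clock: 29.45
tcp_pos: [0.4881, -0.2073, 0.1824]
orientation: [-1.185, -2.884, 0.015]
contact_force: [0.1, -0.4, 0.2]
grip_width: 0.0596
```

>>> drive_tool --commands '[{"linear":[0,0,0],"dr":[0,0,-10.5],"jaw":0.3},{"linear":[0,0,0],"dr":[0,0,-10.5],"jaw":0.3},{"linear":[0,0,0],"dr":[0,0,-10.5],"jaw":0.3},{"linear":[0,0,0],"dr":[0,0,-10.5],"jaw":0.3},{"linear":[0,0,0],"dr":[0,0,-10.5],"jaw":0.3},{"linear":[0,0,0],"dr":[0,0,-6],"jaw":0.3},{"linear":[0,0,0],"dr":[0,0,0],"jaw":0.3},{"linear":[0,0,0],"dr":[0,0,0],"jaw":0.3}]'

```text
clock: 30.45
tcp_pos: [0.4794, -0.207, 0.1689]
orientation: [0.404, -3.067, -0.02]
contact_force: [0.9, 0.5, -0.4]
grip_width: 0.0596
```

Run:
```python
from meas import *
to([.495,-.206,.1],103)
c=viewer.calibration('wrist'); im=viewer.grab_frame('wrist'); save('w21',im); np.save('c21.npy',c,allow_pickle=True)
u,v=proj('wrist',[.495,-.206,.029],c).astype(int); print(u,v)
cv2.imwrite('pics/w21z.png',cv2.resize(cv2.cvtColor(im,cv2.COLOR_RGB2BGR)[v-45:v+45,u-50:u+50],None,fx=6,fy=6,interpolation=cv2.INTER_CUBIC))
c=np.load('c10.npy',allow_pickle=True).item()
for x,y in [(60,420),(240,390),(270,507),(98,538)]: print((plane('wrist',215+x/6,140+y/5,.029,c)*1000).round(1))
```

```text
t 30.45 tcp [ 0.4794 -0.207   0.1689] yhead 105.0 w 0.0596 F [ 0.9  0.5 -0.4]
 joints [-0.11  0.35  0.48  1.97 -0.19  0.91  2.31]
 total lin(tool now) [-0.0184 -0.0044  0.068 ] dr [ 1.03 -2.65  2.01] rows>= 1.1296114676197078
246 204
[ 486.1 -223.6   29. ]
[ 478.3 -192.4   29. ]
[ 504.6 -186.    29. ]
[ 513.1 -216.5   29. ]
```

View pics/w21z.png

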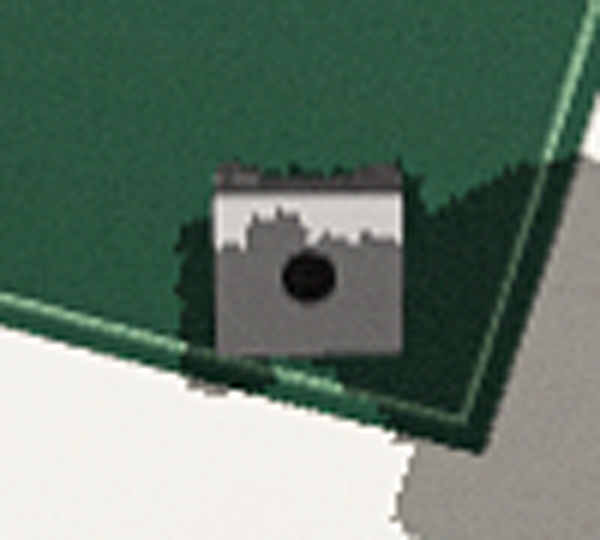

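Run:
```python
from meas import *
c=np.load('c21.npy',allow_pickle=True).item()
P=[plane('wrist',196+x/6,159+y/6,.029,c)*1000 for x,y in [(214,193),(403,191),(215,356),(402,354),(308,276)]]
for p in P: print(p.round(1))
d=P[1]-P[0]; print(np.degrees(np.arctan2(d[1],d[0])))
m=sum(P[:4])/4000; print(m)
to([m[0],m[1],.009],105)
```

```text
[ 485.7 -223.4   29. ]
[ 477.5 -193.4   29. ]
[ 513.1 -216.4   29. ]
[ 504.7 -185.9   29. ]
[ 495.5 -204.8   29. ]
105.39438508850813
[ 0.49526295 -0.20478742  0.029     ]
t 30.5 tcp [ 0.4794 -0.207   0.1689] yhead 105.0 w 0.0595 F [-0.2  0.1 -0.7]
 joints [-0.11  0.35  0.48  1.97 -0.19  0.91  2.31]
 total lin(tool now) [-0.0232 -0.005   0.1589] dr [ 1.07 -2.63  0.03] rows>= 2.5713076992316024
```

>>> drive_tool --commands '[{"linear":[-0.01,-0.002,0.02],"dr":[1.1,-2.6,0],"jaw":0.4},{"linear":[-0.006,0,0.05],"dr":[0,0,0],"jaw":0.4},{"linear":[0,0,0.03],"dr":[0,0,0],"jaw":0.4},{"linear":[0,0,0],"dr":[0,0,0],"jaw":0.4}]'

```text
clock: 31.0
tcp_pos: [0.4961, -0.2047, 0.066]
orientation: [-0.403, 3.113, -0.003]
contact_force: [0.3, 0.3, 0.1]
grip_width: 0.0516
```

Run:
```python
from meas import *
to([.4953,-.2048,.009],105.3)
```

```text
t 31.0 tcp [ 0.4961 -0.2047  0.066 ] yhead 104.8 w 0.0516 F [0.3 0.3 0.1]
 joints [-0.04  0.5   0.4   2.04 -0.32  0.65  2.4 ]
 total lin(tool now) [0.0009 0.0002 0.057 ] dr [-0.12  0.13 -0.54] rows>= 0.9122024427498872
```

>>> drive_tool --commands '[{"linear":[0.001,0,0.028],"dr":[0,0,-0.5],"jaw":0.4},{"linear":[0,0,0.024],"dr":[0,0,0],"jaw":0.4},{"linear":[0,0,0],"dr":[0,0,0],"jaw":0.4}]'

```text
clock: 31.38
tcp_pos: [0.498, -0.206, 0.0164]
orientation: [-0.413, 3.107, -0.006]
contact_force: [0.1, 0.0, 0.5]
grip_width: 0.0515
```

Run:
```python
from meas import *
to([.4953,-.2048,.009],105.3)
```

```text
t 31.38 tcp [ 0.498  -0.206   0.0164] yhead 105.2 w 0.0515 F [0.1 0.  0.5]
 joints [ 0.    0.59  0.35  2.05 -0.37  0.55  2.45]
 total lin(tool now) [0.0024 0.0019 0.0073] dr [-0.27  0.36 -0.14] rows>= 0.1270844848094549
```

>>> drive_tool --commands '[{"linear":[0.002,0.002,0.008],"dr":[-0.3,0.4,0],"jaw":0.4},{"linear":[0,0,0],"dr":[0,0,0],"jaw":0.4},{"linear":[0,0,0],"dr":[0,0,0],"jaw":1},{"linear":[0,0,0],"dr":[0,0,0],"jaw":1},{"linear":[0,0,0],"dr":[0,0,0],"jaw":1},{"linear":[0,0,0],"dr":[0,0,0],"jaw":1}]' --force 50

```text
clock: 32.12
tcp_pos: [0.4981, -0.2053, 0.012]
orientation: [-0.413, 3.11, -0.002]
contact_force: [0.5, 0.1, -0.4]
grip_width: 0.031
```

Run:
```python
from meas import *
to([.4953,-.2048,.009],105.3)
```

```text
t 32.12 tcp [ 0.4981 -0.2053  0.012 ] yhead 105.1 w 0.031 F [ 0.5  0.1 -0.4]
 joints [ 0.01  0.6   0.34  2.05 -0.37  0.55  2.45]
 total lin(tool now) [0.0026 0.0013 0.003 ] dr [-0.12  0.24 -0.18] rows>= 0.06668545567760098
```

>>> drive_tool --commands '[{"linear":[0,0,-0.03],"dr":[0,0,0],"jaw":1},{"linear":[0,0,-0.05],"dr":[0,0,0],"jaw":1},{"linear":[0,0,-0.06],"dr":[0,0,0],"jaw":1},{"linear":[0,0,-0.05],"dr":[0,0,0],"jaw":1},{"linear":[-0.005,0.047,0],"dr":[0,0,0],"jaw":1},{"linear":[-0.005,0.047,0],"dr":[0,0,0],"jaw":1},{"linear":[-0.005,0.047,0],"dr":[0,0,0],"jaw":1},{"linear":[-0.005,0.047,0],"dr":[0,0,0],"jaw":1}]'

```text
clock: 33.12
tcp_pos: [0.4671, -0.0173, 0.208]
orientation: [-0.398, 3.111, -0.003]
contact_force: [0.4, -0.4, -1.9]
grip_width: 0.0305
```

>>> drive_tool --commands '[{"linear":[0,0,0],"dr":[0,0,10.3],"jaw":1},{"linear":[0,0,0],"dr":[0,0,10.3],"jaw":1},{"linear":[0,0,0],"dr":[0,0,10.3],"jaw":1},{"linear":[0,0,0],"dr":[0,0,10.3],"jaw":1},{"linear":[0,0,0],"dr":[0,0,10.3],"jaw":1},{"linear":[0,0,0],"dr":[0,0,10.3],"jaw":1},{"linear":[0,0,0],"dr":[0,0,10.3],"jaw":1},{"linear":[0,0,0],"dr":[0,0,10.3],"jaw":1}]'

```text
clock: 34.12
tcp_pos: [0.4639, -0.0128, 0.207]
orientation: [1.802, 2.572, 0.003]
contact_force: [-0.1, -0.9, -0.9]
grip_width: 0.0307
```

>>> drive_tool --commands '[{"linear":[0,0,0],"dr":[0,0,10.3],"jaw":1},{"linear":[0,0,0],"dr":[0,0,10.3],"jaw":1},{"linear":[0,0,0],"dr":[0,0,0],"jaw":1}]'

```text
clock: 34.5
tcp_pos: [0.4629, -0.013, 0.2066]
orientation: [-2.246, -2.196, -0.002]
contact_force: [-0.6, -0.5, -0.9]
grip_width: 0.0309
```

Run:
```python
from meas import *
to([.4682,-.006,.12],2.1)
im=viewer.grab_frame('wrist'); save('w22',im)
```

```text
t 34.5 tcp [ 0.4629 -0.013   0.2066] yhead -1.3 w 0.0309 F [-0.6 -0.5 -0.9]
 joints [-0.71  0.17  0.68  2.11 -0.14  0.91  0.03]
 total lin(tool now) [0.007  0.005  0.0866] dr [ 0.05 -0.07 -3.39] rows>= 1.3927922488723052
```

View pics/w22.png

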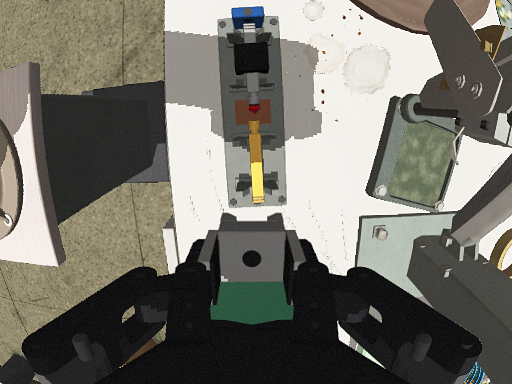

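>>> drive_tool --commands '[{"linear":[0.007,0.005,0.03],"dr":[0,0,-3.4],"jaw":1},{"linear":[0,0,0.05],"dr":[0,0,0],"jaw":1},{"linear":[0,0,0.03],"dr":[0,0,0],"jaw":1},{"linear":[0,0,0],"dr":[0,0,0],"jaw":1}]'

```text
clock: 35.05
tcp_pos: [0.4699, -0.0049, 0.0947]
orientation: [2.157, 2.283, 0.008]
contact_force: [-0.1, 0.5, -1.4]
grip_width: 0.0309
```

Run:
```python
from meas import *
to([.4682,-.006,.07],2.1)
im=viewer.grab_frame('wrist'); save('w23',im)
```

```text
t 35.05 tcp [ 0.4699 -0.0049  0.0947] yhead 3.3 w 0.0309 F [-0.1  0.5 -1.4]
 joints [-0.59  0.38  0.57  2.19 -0.34  0.65  0.28]
 total lin(tool now) [-0.0011 -0.0019  0.0247] dr [ 0.23 -0.17  1.16] rows>= 0.3965454042800348
```

View pics/w23.png

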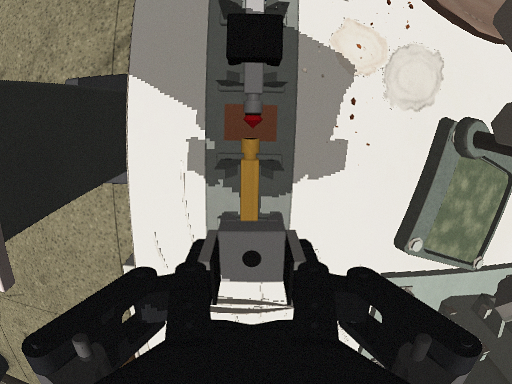

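Aligned over the brass shank (u≈250, saddle centre u≈252). Descending.

>>> drive_tool --commands '[{"linear":[-0.001,-0.002,0.015],"dr":[0.2,0,1],"jaw":1},{"linear":[0,0,0.01],"dr":[0,0,0],"jaw":1},{"linear":[0,0,0],"dr":[0,0,0],"jaw":1}]'

```text
clock: 35.48
tcp_pos: [0.4709, -0.0056, 0.0718]
orientation: [2.176, 2.264, 0.013]
contact_force: [-0.4, 0.1, -0.0]
grip_width: 0.0312
```

Run:
```python
from meas import *
to([.4682,-.006,.05],2.1)
```

```text
t 35.48 tcp [ 0.4709 -0.0056  0.0718] yhead 2.3 w 0.0312 F [-0.4  0.1 -0. ]
 joints [-0.56  0.43  0.54  2.2  -0.39  0.6   0.31]
 total lin(tool now) [-0.0004 -0.0029  0.0217] dr [ 0.41 -0.27  0.18] rows>= 0.3509284609594471
```

>>> drive_tool --commands '[{"linear":[0,-0.003,0.003],"dr":[0.4,-0.3,0],"jaw":1},{"linear":[0,-0.0005,0.004],"dr":[0,0,0],"jaw":1},{"linear":[0,0,0],"dr":[0,0,0],"jaw":1}]'

```text
clock: 35.85
tcp_pos: [0.4678, -0.0056, 0.065]
orientation: [2.176, 2.265, 0.001]
contact_force: [0.3, -0.4, -0.6]
grip_width: 0.0308
```

Run:
```python
from meas import *
to([.4682,-.006,.05],2.1)
```

```text
t 35.85 tcp [ 0.4678 -0.0056  0.065 ] yhead 2.3 w 0.0308 F [ 0.3 -0.4 -0.6]
 joints [-0.55  0.44  0.53  2.2  -0.4   0.59  0.31]
 total lin(tool now) [-0.0004  0.0004  0.015 ] dr [0.07 0.03 0.2 ] rows>= 0.23984247234782852
```

>>> drive_tool --commands '[{"linear":[0,0,0.007],"dr":[0,0,0],"jaw":1},{"linear":[0,0,0.006],"dr":[0,0,0],"jaw":1},{"linear":[0,0,0],"dr":[0,0,0],"jaw":1}]'

```text
clock: 36.22
tcp_pos: [0.4679, -0.0055, 0.0511]
orientation: [2.175, 2.265, 0.001]
contact_force: [0.3, 0.6, -0.3]
grip_width: 0.0306
```

Run:
```python
from meas import *
to([.4682,-.006,.05],2.1)
```

```text
t 36.23 tcp [ 0.4679 -0.0055  0.0511] yhead 2.3 w 0.0306 F [ 0.3  0.6 -0.3]
 joints [-0.53  0.46  0.51  2.21 -0.42  0.56  0.33]
 total lin(tool now) [-0.0005  0.0003  0.0011] dr [0.08 0.02 0.21] rows>= 0.01974631121127991
```

>>> drive_tool --commands '[{"linear":[0,0,0.002],"dr":[0,0,0],"jaw":1},{"linear":[0,0,0],"dr":[0,0,0],"jaw":1}]'

```text
clock: 36.48
tcp_pos: [0.4682, -0.0056, 0.0495]
orientation: [2.176, 2.265, 0.002]
contact_force: [-1.7, -0.1, 2.8]
grip_width: 0.0307
```

Contact at the expected height (2.8 N). Releasing.

>>> drive_tool --commands '[{"linear":[0,0,0],"dr":[0,0,0],"jaw":0.4},{"linear":[0,0,0],"dr":[0,0,0],"jaw":0.4},{"linear":[0,0,-0.02],"dr":[0,0,0],"jaw":0.4},{"linear":[0,0,-0.05],"dr":[0,0,0],"jaw":0.4},{"linear":[0,0,-0.06],"dr":[0,0,0],"jaw":0.4},{"linear":[0,0,-0.03],"dr":[0,0,0],"jaw":0.4},{"linear":[0,0,0],"dr":[0,0,0],"jaw":0.4},{"linear":[0,0,0],"dr":[0,0,0],"jaw":0.4}]'

```text
clock: 37.48
tcp_pos: [0.4676, -0.0055, 0.2131]
orientation: [2.176, 2.265, 0.0]
contact_force: [-0.8, 0.5, -0.1]
grip_width: 0.0513
```

Run:
```python
from meas import *
to([.4682,-.006,.2],2.1)
c=viewer.calibration('wrist'); im=viewer.grab_frame('wrist'); save('w24',im); np.save('c24.npy',c,allow_pickle=True)
im=cv2.cvtColor(im,cv2.COLOR_RGB2BGR)
cv2.imwrite('pics/w24z.png',cv2.resize(im[0:270,150:350],None,fx=4,fy=2.2,interpolation=cv2.INTER_CUBIC))
s=viewer.grab_frame('scene'); save('s24',cv2.resize(s[120:240,140:280],None,fx=5,fy=5,interpolation=cv2.INTER_CUBIC))
```

```text
t 37.48 tcp [ 0.4676 -0.0055  0.2131] yhead 2.3 w 0.0513 F [-0.8  0.5 -0.1]
 joints [-0.75  0.17  0.71  2.09 -0.14  0.93  0.08]
 total lin(tool now) [-0.0005  0.0005  0.0131] dr [0.01 0.   0.2 ] rows>= 0.2099941140340843
```

View pics/w24z.png

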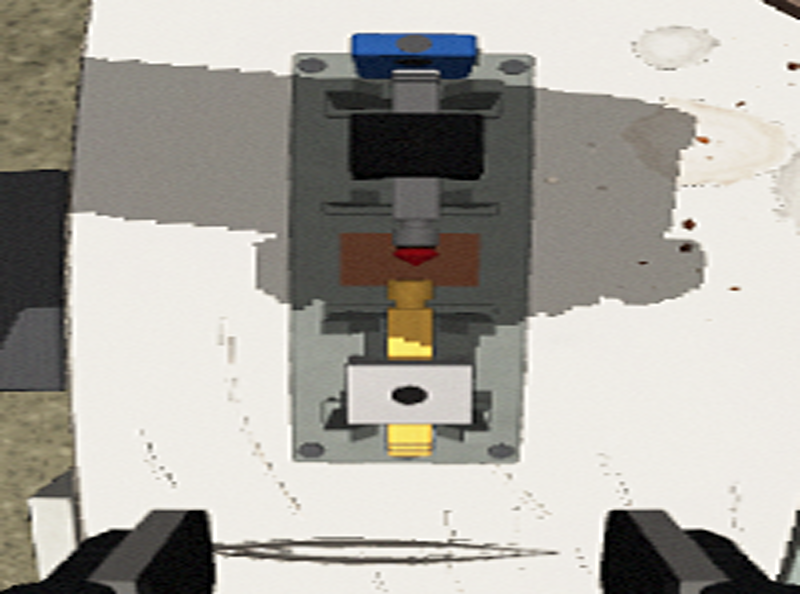

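View pics/s24.png

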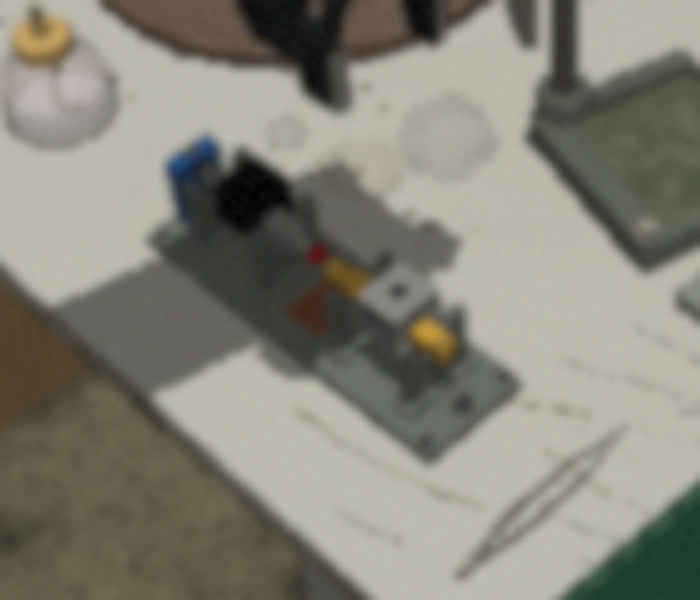

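Run:
```python
from meas import *
c=np.load('c24.npy',allow_pickle=True).item()
def g(n,x,y,z): p=plane('wrist',150+x/4,y/2.2,z,c)*1000; print(n,p.round(1)); return p
g('tip',415,267,.046);g('mouth',410,281,.052);g('cone shank end',410,310,.052);g('cone plain',410,453,.052);g('stone shank end',415,219,.052)
for x,y in [(346,364),(473,364),(348,424),(473,423)]: g('sadB',x,y,.067)
for x,y in [(352,115),(482,117),(350,176),(482,180)]: g('sadK',x,y,.067)
```

```text
tip [467.   51.8  46. ]
mouth [465.9  45.4  52. ]
cone shank end [466.5  31.8  52. ]
cone plain [469.4 -38.1  52. ]
stone shank end [466.   74.3  52. ]
sadB [451.5   8.3  67. ]
sadB [483.    9.6  67. ]
sadB [452.8 -19.7  67. ]
sadB [484.5 -18.   67. ]
sadK [448.9 120.   67. ]
sadK [480.  120.5  67. ]
sadK [449.6  92.4  67. ]
sadK [481.2  91.9  67. ]
```

```bash
python3 -c "
from bench import job
print(job.hand_in())"
```

```text
the job is handed in; nothing more can be done
None
```

The stone is set up in the fixture and the job is handed in. All four parts were placed in the required order and the robot stood clear at the end, with the clock at about 38 s of the 126 s allowed. The hand-in reported no verdict, so these figures are my own camera measurements.

My last wrist and scene views gave:

| Check | Measured | Limit |
|---|---|---|
| Silver dop to stop, along the fixture (taken after the black saddle went on, not repeated) | about 48 mm, so a 6 mm gap at the plain end, stone inward | 55 mm |
| Stone point to brass cup | about 6.5 mm | 10 mm |
| Between the two shank middles | about 113 mm | 122 mm |
| Black saddle along the shank, from mid-shank | about 4 mm | 18 mm |
| Bright saddle along the shank, from mid-shank | about 2 mm | 18 mm |

- **Seating heights:** I took these from the tool height at first contact (about 3–7 N each time), which matched the expected seated height. I did not measure them in an image.
- **Bystanders:** the vee dop, tweezers, gem box and lamp were never touched. In the views where they appear they looked undisturbed, though I did not measure them at the end.
- **Early disagreement:** one early wrist picture disagreed with the top camera by about 11 mm because the arm was still moving. I let the arm settle after that, and the two then agreed to about 2 mm.

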